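# Seat a foot bracket on the tacking jig and hold it down

### The arm

A 6-joint arm with a two-finger parallel gripper is mounted at the origin on the work surface. World frame = base frame: x ahead of the robot, y to its left, z up, the work surface at z = 0. Lengths are in m, angles in rad, forces in N, time in s.
With the tool pointing down it reaches from about 0.25 to 0.775 m from the base axis. Payload 8.9 kg.
Tool frame: the origin (TCP) lies midway between the tips of the shut fingers; the grasp point (between the pads) lies 19 mm behind it (ctrl.grasp_offset is the distance from the TCP to the grasp point, in m); x points along the fingers, z is the direction in which the jaws open and shut, and the axes are right-handed (so a half turn about x gives the same grasp; the last joint's range is limited). The gripper opens to 85 mm and grips with 20 to 120 N. Pads are 22 mm wide; open, the fingers measure 114 mm over their backs; the gripper's body (76 mm by 85 mm) begins 54 mm behind the grasp point. The pads swing forward as they close: fully open they stand 13 mm farther back than shut.
Start: joints at [-1.31, 0.291, -0.153, 1.127, 0, 1.431], TCP at [0.204, -0.484, 0.231] pointing down, gripper open.
Joint ranges: [-2.52, 2.52], [-0.91, 1.74], [-1.3, 1.37], [-1.96, 2.02], [-1.52, 1.47], [-3.14, 3.14]. Speed limits (rad/s): [2.22, 2.22, 2.79, 3.14, 3.14, 3.14].

### API

Orientations are given as a 3x3 rotation matrix whose columns are the frame's x, y, z axes.
In Python, from station import ctrl gives the robot as it stands.
- The arm moves only by the tool jog_arm, never from a script. Its argument "moves" is a list of rows, each a list of 3 entries, a list of its own where there are three numbers: the turn, a rotation vector about the tool's x, y, z in rad, then the shift along the tool's x, y, z in cm, then the finger opening in cm, from 0 to 8.54. A call has 1 to 12 rows; each row is the pose to reach, as a shift and turn from the pose measured when the call began, along the tool's axes at that moment; what a row does not reach only later rows make up. A row lasts 1/8 s, in which the tool goes at most 62.5 mm and 10.7 degrees, less where a joint would pass 70% of its speed; a pose out of reach is approached as far as the arm can. A call with a gripper value outside its range is refused whole. The fingers move at their own pace and stop on an object; the grip force is fixed at half the most. Time passes only in rows, so rows that repeat a pose let the fingers close. It gives the time, the measured TCP pose, the force and the opening at its end, in the units of the state.
- ctrl.sense(): the state, without advancing time (a new reading comes with each control period).
- ctrl.read_camera(name): name is "scene" or "top" or "wrist"; returns (picture, depth): 480x640x3 uint8, red, green, blue; 480x640 float32, m along the optical axis (not along the pixel's ray), 0 where there is no reading.
- ctrl.get_calibration(name): a dict with "fx", "fy", "cx", "cy" (pixels), "extrinsics" (4x4, takes a point from world to camera coordinates); the wrist camera has in their place "T_tool_cam" (4x4, takes a point from camera to tool coordinates, whose origin is the TCP and whose axes are the tool frame's). Camera axes: x right, y up, looking along -z (the intrinsics and any distortion apply to the point x, -y, -z); pixel columns grow to the right and rows downward; lengths in m; the calibration is good to about 2 mm. The wrist camera is an equidistant fisheye: a pixel r from the principal point sees the ray r / f radians off the axis. A picture is of the moment at which its call begins: read the wrist's pose just before it. get_calibration takes no time and is no camera call.
- ctrl.finish_job(): hands the job in, once; it reports no verdict.
Trained networks look in the newest picture that a camera, given by its name, has taken for a name from the list of things; names that differ only in an ending like _2 or _b are one class to them, and where a whole thing is asked for, a point or a joint stands for the part that bears it (a point fixed in the world has none). Each returns a list of dicts, best first, with "conf" (0 to 1); they miss things now and then, are a little off and sometimes report something else, mostly with a low value. They report only what shows in the picture. A call takes as long as a camera call. They do not tell look-alikes from the thing itself.
- ctrl.find_in(camera, query): "xy" ([column, row] as shares, 0 to 1, of the picture: columns of its width, rows of its height, amid what is visible of it).
- ctrl.outline_of(camera, query): "pixels" (480x640 bool, what is visible of it) and "xy" ([column, row] as shares, 0 to 1, of the picture: columns of its width, rows of its height, amid what is visible of it).
The state is a dict: "clock": time; "q": joint angles; "joint_vel": joint speeds; "tau": joint torques, N m; "position": TCP position; "orientation": TCP orientation; "force": force on the tool from outside, world axes, zero at the start; "torque": the same for the moment, N m; "gripper_width": opening from 0.0 (shut) to 1.0 (fully open).
Only numpy, scipy, OpenCV 4.12 (cv2) and the standard library are available. Lean on these libraries where they do the work, as an engineer would, in place of code of your own. Each camera call takes 0.05 s, during which the arm holds its last target.

### The job

Pick up the steel foot bracket by its upright lug, set it low over the welding jig with its long side along the fence and slide it along until its hole drops over the white ceramic pin hidden beneath it; the pin is brittle, so be gentle and never knock or force the plate against it. Then press the bracket down against the sprung copper earth shoe until its plate lies flat and fully home on the rests, and finish without letting go: still gripping the lug and holding it pressed down, ready for the tack weld. Leave the hammer, the tin and the square where they are.

Things in the scene. Friction and masses are not known exactly. Their poses are not given: they have to be found in the camera images.
- bracket: loose steel foot bracket, about 0.75 kg: plate 110 mm (x) by 70 mm (y) by 8 mm, with an upright lug on top: 60 mm long along x, 10 mm thick along y, centred on x 0, y -10 mm, reaching from 8 to 68 mm above the underside; grip it there from above. Origin: centre of the plate's underside, z up. It stands on its plate on the bench
- lug (a point): place to grip on the bracket: middle of the lug, 40 mm above the plate's underside (28 mm below the lug's top); axes as the bracket's. Fingertips must stay higher than 13 mm above the plate's underside, or they meet the plate or the pin
- hole (a point): mouth of the bracket's round through hole on the plate's underside: 14 mm diameter, 1 mm chamfers, at x 0, y +16 mm of the bracket, beside the lug; axes as the bracket's
- jig: jig bolted to the bench: blue base 190 mm (x) by 130 mm (y) by 15 mm; origin: centre of its underside, z up. Rests for the plate, 35 mm above the bench, x -75 to +75 mm: a ledge (y 29 to 37.5 mm) and an 8 mm rack rod at y -22 mm, whose hooked end sticks out to x +178 mm. A fence along x behind the ledge: inner face at y +37.5 mm, top 53 mm above the bench, its upper 6 mm a 45 degree lead-in
- pin_line (a point): middle of the slot in which the locating pin is set, at the height of the pin's tip (jig x 0, y +16 mm, 46 mm above the bench); axes as the jig's. The white ceramic pin itself is clamped anywhere from -15 to +15 mm along x from here and does not move; that setting is not reported: look or feel for it. Pin diameter 12 mm, its top 5 mm tapers to 6 mm
- seat (a point): middle of the jig (x 0, y 0) level with the rests, 35 mm above the bench, 11 mm below the pin's tip; axes as the jig's. Home, the bracket is turned as the jig (x along x, y along y; half round it does not fit), its underside level with this point, its centre on y 0 and at the pin's x, its long edge 2.5 mm off the fence
- earth_shoe (a joint): travel (m) of the sprung copper earth shoe, a bar 70 by 10 mm along x at y -4 mm of the jig, under the plate: 0 when free, its top 6 mm above the rests; 0.006 with the plate home. The force on it is 5 N at first and 18 N when home, of which the bracket's weight gives 7 N: a push of about 11 N is needed and the shoe lifts the bracket again without it
- hammer: chipping hammer lying on the bench, 210 mm long; origin under the handle, below the axis; bystander
- tin: round tin with red label, 72 mm across, 75 mm tall; origin at the centre of its foot; bystander
- square: steel engineer's square lying flat, stock 100 mm, blade 120 mm; origin under the middle of the stock; bystander
There are look-alikes about, which are no part of the job. Leave any black or purple look-alike of the bracket alone.

How it is judged:
By the outcome, as a careful person would: the job done as asked, in the order asked, and still so for the second after the job is handed in, while the arm keeps its last pose, push and grip.
It also fails if it takes over 58 s, if anything falls off the work surface, if the arm or the gripper's body presses on something with over 40 N, if the wrist force passes 120 N, or if a joint passes its speed limit or range.

## Working session

There is one attempt and no reset: what is moved stays moved. The work goes in short steps, Python scripts to look and compute and a tool call to move; the robot and the scene stay as the last step left them, time stands still between calls to the robot, and variables do not carry over. Pictures are saved under pics/ and viewed, and the job is handed in when it is done.

Besides the shell and the picture viewer there is one more tool, called after "Request:" in YAML: its name, and indented under it one key for each argument. jog_arm: Moves the arm, as the interface text tells. Its arguments: {"type":"object","properties":{"moves":{"type":"array"}},"required":["moves"]}

```bash
ls; mkdir -p pics
python3 - <<'E'
from station import ctrl
import cv2,numpy as np
s=ctrl.sense()
for k,v in s.items(): print(k,np.round(v,4).tolist())
print(ctrl.grasp_offset)
for n in ["scene","top","wrist"]:
    im,d=ctrl.read_camera(n); cv2.imwrite(f"pics/{n}0.png",im[:,:,::-1]); np.save(f"pics/{n}0.npy",d)
    print(n,{k:np.round(v,4).tolist() for k,v in ctrl.get_calibration(n).items()})
    for q in ["bracket","jig","lug","hammer","tin","square"]:
        print(n,q,[(np.round(np.array(r["xy"])*[640,480],0).tolist(),round(r["conf"],2)) for r in ctrl.find_in(n,q)])
print(ctrl.sense()["clock"])
E
```

```text
pics
clock 0.0
q [-1.3103, 0.2913, -0.1541, 1.1267, -0.0, 1.4315]
joint_vel [-0.0005, -0.0005, 0.0009, -0.0012, 0.0001, 0.0006]
tau [0.0003, -53.7139, 33.1375, 0.0157, -0.0004, -0.0]
position [0.2042, -0.4832, 0.2307]
orientation [[-0.0003, 0.9211, 0.3892], [0.0012, 0.3892, -0.9211], [-1.0, 0.0002, -0.0013]]
force [-0.1129, -0.2006, -0.9469]
torque [-0.0224, 0.0194, 0.027]
gripper_width 1.0021
0.0187
scene {'fx': 434.9153, 'fy': 434.9153, 'cx': 326.6377, 'cy': 236.9046, 'extrinsics': [[0.2889, 0.9573, 0.003, -0.0871], [-0.6148, 0.1832, 0.7671, 0.3562], [0.7338, -0.2235, 0.6415, -1.4036], [0.0, 0.0, 0.0, 1.0]]}
scene bracket [([263.0, 209.0], 0.95), ([273.0, 247.0], 0.65), ([342.0, 231.0], 0.58)]
scene jig [([425.0, 217.0], 0.75)]
scene lug [([346.0, 232.0], 0.71), ([263.0, 205.0], 0.7), ([272.0, 248.0], 0.56), ([271.0, 324.0], 0.36)]
scene hammer [([278.0, 320.0], 0.85), ([269.0, 246.0], 0.38)]
scene tin [([417.0, 262.0], 0.56)]
scene square [([162.0, 265.0], 0.93), ([274.0, 247.0], 0.35)]
top {'fx': 625.0455, 'fy': 625.0455, 'cx': 322.9592, 'cy': 247.3346, 'extrinsics': [[-0.0224, -0.9997, 0.014, -0.1063], [0.9945, -0.0208, 0.1026, -0.5962], [-0.1023, 0.0163, 0.9946, -1.2763], [0.0, 0.0, 0.0, 1.0]]}
top bracket [([363.0, 258.0], 0.97), ([356.0, 330.0], 0.78), ([290.0, 257.0], 0.61)]
top jig [([190.0, 260.0], 0.92)]
top lug [([361.0, 262.0], 0.91), ([357.0, 329.0], 0.76), ([287.0, 261.0], 0.72)]
top hammer [([360.0, 171.0], 0.56)]
top tin [([234.0, 185.0], 0.63), ([363.0, 259.0], 0.39)]
top square [([462.0, 268.0], 0.84)]
wrist {'fx': 371.6483, 'fy': 371.6483, 'cx': 322.7038, 'cy': 237.7306, 'T_tool_cam': [[-0.0, 0.2666, -0.9638, -0.143], [-0.0006, 0.9638, 0.2666, 0.0699], [1.0, 0.0006, 0.0001, -0.0001], [0.0, 0.0, 0.0, 1.0]]}
wrist bracket []
wrist jig []
wrist lug []
wrist hammer []
wrist tin []
wrist square []
1.05
```

View pics/top0.png

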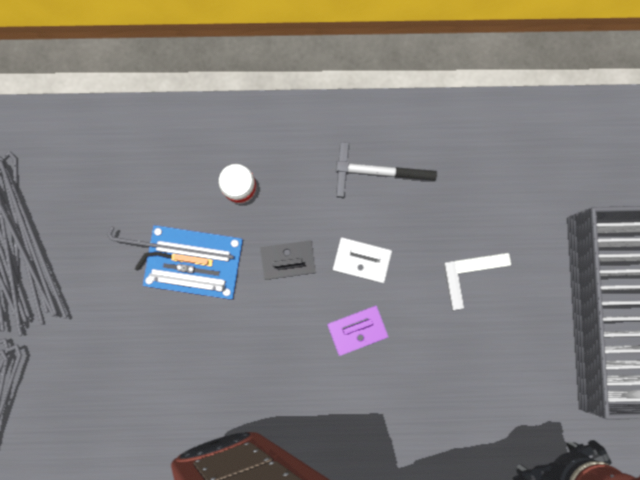

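View pics/scene0.png

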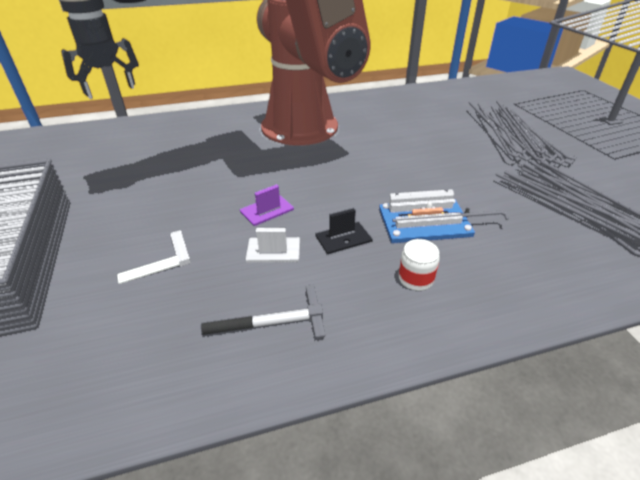

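View pics/wrist0.png

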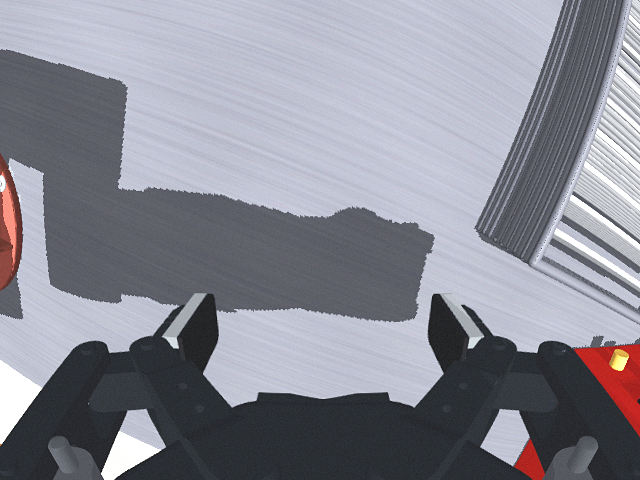

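The top view shows the white bracket at (363,260) with its hole on the image-lower side. The jig is at (193,262), with the fence at the bottom and the rod hook to the left. The black (288,260) and purple (358,330) parts are the look-alikes. I'll measure next.

```bash
cat > h.py <<'E'
import numpy as np, cv2
from station import ctrl
def w2c(n,P):
    c=ctrl.get_calibration(n);E=np.array(c["extrinsics"]);P=np.atleast_2d(P)
    p=P@E[:3,:3].T+E[:3,3]
    return np.c_[c["cx"]+c["fx"]*p[:,0]/-p[:,2], c["cy"]+c["fy"]*(-p[:,1])/-p[:,2]]
def c2w(n,uv,z=None,d=None):
    c=ctrl.get_calibration(n);E=np.array(c["extrinsics"]);uv=np.atleast_2d(uv).astype(float)
    r=np.c_[(uv[:,0]-c["cx"])/c["fx"],-(uv[:,1]-c["cy"])/c["fy"],-np.ones(len(uv))]
    R=E[:3,:3].T;o=-R@E[:3,3];rw=r@R.T
    t=((z-o[2])/rw[:,2]) if d is None else np.asarray(d)
    return o+rw*np.reshape(t,(-1,1))
E
python3 - <<'E'
from h import *
im=cv2.imread("pics/top0.png");d=np.load("pics/top0.npy")
cv2.imwrite("pics/topz_jig.png",cv2.resize(im[215:310,100:260],None,fx=5,fy=5,interpolation=cv2.INTER_CUBIC))
cv2.imwrite("pics/topz_br.png",cv2.resize(im[225:295,320:405],None,fx=7,fy=7,interpolation=cv2.INTER_CUBIC))
ctrl.read_camera("top")
for o in ctrl.outline_of("top","bracket")+ctrl.outline_of("top","jig"):
    m=o["pixels"];v,u=np.nonzero(m)
    P=c2w("top",np.c_[u,v],d=d[v,u])
    pl=P
    r=cv2.minAreaRect((pl[:,:2]*1000).astype(np.float32))
    print(round(o["conf"],2),im[v,u].mean(0).round(),r,np.percentile(P[:,2],[5,50,90,99]).round(4))
E
```

```text
0.77 [242. 241. 241.] ((522.7744750976562, -184.74859619140625), (117.50996398925781, 179.2415771484375), 69.09595489501953) [0.0017 0.0086 0.0489 0.072 ]
0.66 [110. 108. 108.] ((534.413330078125, -44.59716796875), (151.67771911621094, 111.24918365478516), 1.5813630819320679) [0.0037 0.0086 0.0555 0.0718]
0.6 [229. 140. 202.] ((429.69635009765625, -174.51123046875), (103.5081787109375, 128.2588348388672), 17.316484451293945) [0.0029 0.0087 0.0347 0.0718]
0.97 [208. 176. 145.] ((563.728271484375, 114.58738708496094), (453.7862548828125, 132.96124267578125), 80.31282806396484) [0.0108 0.0174 0.0422 0.0564]
```

View pics/topz_jig.png

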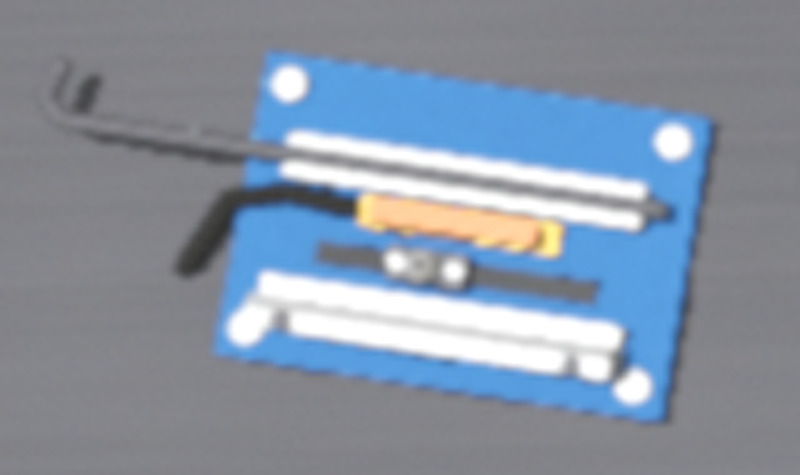

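View pics/topz_br.png

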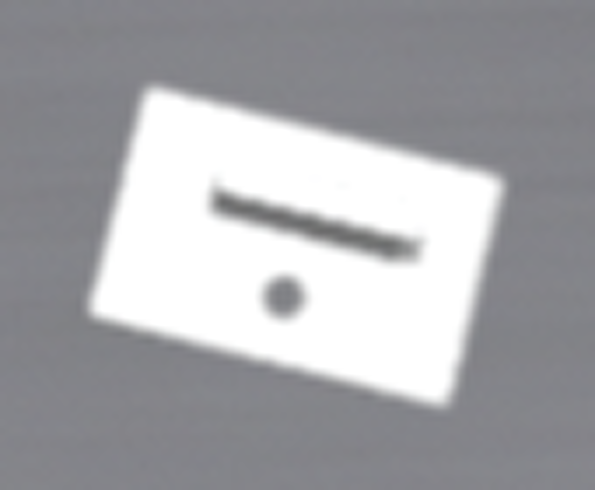

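The zooms show the pin tip at about zoom (425,265), between two white clamp nuts. The bracket's plate corners and hole are crisp. Next I'll fit both poses.

Run:
```python
from h import *
im=cv2.imread("pics/top0.png");d=np.load("pics/top0.npy")
E=np.array(ctrl.get_calibration("top")["extrinsics"]);print("cam",-E[:3,:3].T@E[:3,3])
g=im.min(2)
m=np.zeros(g.shape,np.uint8);m[225:295,320:405]=(g[225:295,320:405]>165)
cs,_=cv2.findContours(m,cv2.RETR_EXTERNAL,cv2.CHAIN_APPROX_NONE);c=max(cs,key=cv2.contourArea)[:,0]
P=c2w("top",c,z=0.008)
r=cv2.minAreaRect((P[:,:2]*1000).astype(np.float32));print("bracket",r)
# hole
hz=np.array([284,297])/7+[320,225]-0.43
print("hole",c2w("top",hz,z=0.008))
b=((im[:,:,0].astype(int)-im[:,:,2]>60)&(im[:,:,0]>120)).astype(np.uint8);b[:215]=0;b[310:]=0;b[:,260:]=0;b[:,:100]=0
cs,_=cv2.findContours(b,cv2.RETR_EXTERNAL,cv2.CHAIN_APPROX_NONE);c=max(cs,key=cv2.contourArea)[:,0]
P=c2w("top",cv2.convexHull(c)[:,0],z=0.015)
r=cv2.minAreaRect((P[:,:2]*1000).astype(np.float32));print("jig",r)
pz=np.array([425,265])/5+[100,215]-0.4
print("pin",c2w("top",pz,z=0.046))
# depth of jig area pts
for z0 in [(395,262),(425,265),(455,270),(425,245),(465,180),(420,325)]:
    u,v=np.round(np.array(z0)/5+[100,215]-.4).astype(int);print(z0,c2w("top",[u,v],d=[d[v,u]]).round(4))
```

```text
cam [ 0.46001661 -0.09788389  1.33208646]
bracket ((568.1427001953125, -201.81777954101562), (114.9698715209961, 74.26132202148438), 74.32594299316406)
hole [[ 0.55256767 -0.19759188  0.008     ]]
jig ((571.1839599609375, 156.80377197265625), (192.87437438964844, 131.18533325195312), 80.14930725097656)
pin [[0.55638354 0.16637133 0.046     ]]
(395, 262) [[0.5592 0.1816 0.0284]]
(425, 265) [[0.5558 0.1661 0.0431]]
(455, 270) [[0.5542 0.1559 0.0323]]
(425, 245) [[0.566  0.1713 0.0181]]
(465, 180) [[0.5915 0.1513 0.0347]]
(420, 325) [[0.5304 0.1657 0.0552]]
```

The poses check out: the hole is 16 mm off the bracket centre, and the pin sits at jig y 16.2 mm and about +7 mm in x. Next I'll take a closer look with the wrist camera over both, starting with the bracket.

```bash
cat >> h.py <<'E'
from scipy.spatial.transform import Rotation as Rn
def Rdown(yaw): # tool y = (cos yaw, sin yaw) (bracket/jig x), tool x down, tool z = y-perp
    x=np.array([0,0,-1.]);y=np.array([np.cos(yaw),np.sin(yaw),0]);return np.c_[x,y,np.cross(x,y)]
def plan(p,yaw):
    s=ctrl.sense();R=np.array(s["orientation"]);dR=R.T@Rdown(yaw)
    rv=Rn.from_matrix(dR).as_rotvec();t=R.T@(np.array(p)-s["position"])*100
    print("rot",rv.round(4).tolist(),"shift cm",t.round(3).tolist(),"pos",np.round(s["position"],4),"F",np.round(s["force"],2),"w",round(float(s["gripper_width"]),3),"t",s["clock"])
def wpix(uv,z,s):
    """wrist pixel -> world at height z"""
    c=ctrl.get_calibration("wrist");uv=np.atleast_2d(uv).astype(float)
    a=np.c_[uv[:,0]-c["cx"],uv[:,1]-c["cy"]]/c["fx"];r=np.linalg.norm(a,axis=1)+1e-12
    ray=np.c_[a[:,0]/r*np.sin(r),-a[:,1]/r*np.sin(r),-np.cos(r)]
    T=np.array(c["T_tool_cam"]);R=np.array(s["orientation"])
    o=R@T[:3,3]+s["position"];rw=ray@(R@T[:3,:3]).T
    return o+rw*((z-o[2])/rw[:,2])[:,None]
E
python3 -c "
from h import *
plan([0.578,-0.2045,0.16],np.deg2rad(74.33))"
```

```text
rot [-0.8975, -0.0, -0.0] shift cm [7.13, 45.281, -11.165] pos [ 0.2044 -0.4836  0.2313] F [-1.19  0.12 -0.36] w 0.995 t 1.2
```

Request:
jog_arm:
  moves:
    - [[-0.9, 0, 0], [7.1, 45.3, -11.2], 8.5]
    - [[-0.9, 0, 0], [7.1, 45.3, -11.2], 8.5]
    - [[-0.9, 0, 0], [7.1, 45.3, -11.2], 8.5]
    - [[-0.9, 0, 0], [7.1, 45.3, -11.2], 8.5]
    - [[-0.9, 0, 0], [7.1, 45.3, -11.2], 8.5]
    - [[-0.9, 0, 0], [7.1, 45.3, -11.2], 8.5]
    - [[-0.9, 0, 0], [7.1, 45.3, -11.2], 8.5]
    - [[-0.9, 0, 0], [7.1, 45.3, -11.2], 8.5]
    - [[-0.9, 0, 0], [7.1, 45.3, -11.2], 8.5]
    - [[-0.9, 0, 0], [7.1, 45.3, -11.2], 8.5]
    - [[-0.9, 0, 0], [7.1, 45.3, -11.2], 8.5]
    - [[-0.9, 0, 0], [7.1, 45.3, -11.2], 8.5]

```text
clock: 2.7
position: [0.5775, -0.2049, 0.1607]
orientation: [[0.0, 0.269, 0.963], [-0.0, 0.963, -0.269], [-1.0, -0.0, 0.0]]
force: [-0.5, -0.2, 0.2]
gripper_width: 0.998
```

Run:
```python
from h import *
import pickle
s=ctrl.sense();im,d=ctrl.read_camera("wrist");pickle.dump((s,im,d),open("wb.pkl","wb"))
cv2.imwrite("pics/wb.png",im[:,:,::-1])
print(np.linalg.norm(s["joint_vel"]))
plan([0.5695,0.1568,0.16],np.deg2rad(80.15))
```

```text
0.005597085275859439
rot [-0.1003, 0.0003, 0.0001] shift cm [0.057, 34.614, -10.506] pos [ 0.5776 -0.2048  0.1606] F [0.44 0.45 0.46] w 0.993 t 2.75
```

View pics/wb.png

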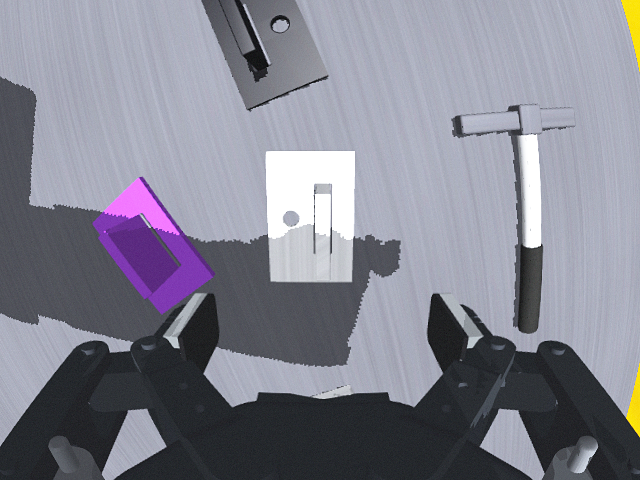

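The wrist picture shows the white bracket square to the tool: plate corners near (266,152) and (353,282), hole at (291,218), lug centred at column 322. Next I'll look at the jig.

Request:
jog_arm:
  moves:
    - [[-0.1, 0, 0], [0, 34.6, -10.5], 8.5]
    - [[-0.1, 0, 0], [0, 34.6, -10.5], 8.5]
    - [[-0.1, 0, 0], [0, 34.6, -10.5], 8.5]
    - [[-0.1, 0, 0], [0, 34.6, -10.5], 8.5]
    - [[-0.1, 0, 0], [0, 34.6, -10.5], 8.5]
    - [[-0.1, 0, 0], [0, 34.6, -10.5], 8.5]
    - [[-0.1, 0, 0], [0, 34.6, -10.5], 8.5]
    - [[-0.1, 0, 0], [0, 34.6, -10.5], 8.5]
    - [[-0.1, 0, 0], [0, 34.6, -10.5], 8.5]
    - [[-0.1, 0, 0], [0, 34.6, -10.5], 8.5]

```text
clock: 4.0
position: [0.5697, 0.1555, 0.1606]
orientation: [[0.0, 0.173, 0.985], [-0.0, 0.985, -0.173], [-1.0, -0.0, 0.0]]
force: [0.3, -0.9, 0.1]
gripper_width: 0.994
```

Run:
```python
from h import *
import pickle
s=ctrl.sense();im,d=ctrl.read_camera("wrist");pickle.dump((s,im,d),open("wj.pkl","wb"))
cv2.imwrite("pics/wj.png",im[:,:,::-1])
cv2.imwrite("pics/wjz.png",cv2.resize(im[90:330,230:430,::-1],None,fx=3,fy=2.5*1.0,interpolation=cv2.INTER_CUBIC))
sb,ib,db=pickle.load(open("wb.pkl","rb"))
print(s["position"],s["clock"])
```

```text
[0.56969968 0.15553887 0.16061329] 4.0
```

View pics/wj.png

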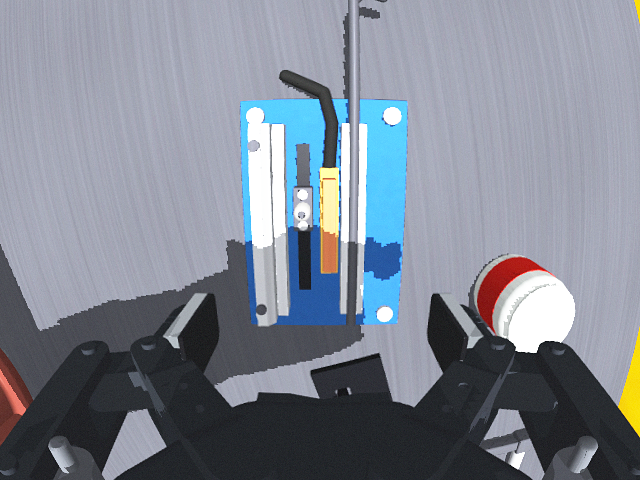

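View pics/wjz.png

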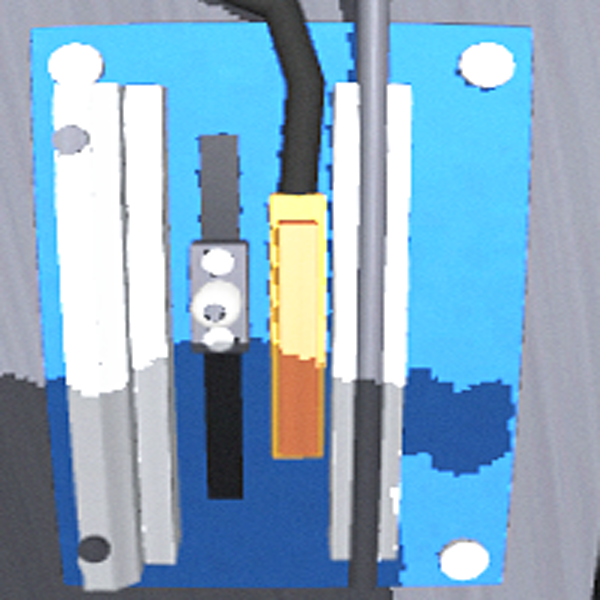

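Run:
```python
from h import *
import pickle
s,im,d=pickle.load(open("wj.pkl","rb"));sb,ib,db=pickle.load(open("wb.pkl","rb"))
def rect(mask,z,st):
    cs,_=cv2.findContours(mask.astype(np.uint8),cv2.RETR_EXTERNAL,cv2.CHAIN_APPROX_NONE);c=max(cs,key=cv2.contourArea)
    P=wpix(c[:,0],z,st);return P,cv2.minAreaRect((P[:,:2]*1000).astype(np.float32))
i=im.astype(int)
b=((i[:,:,2]-i[:,:,0])>40)&(i[:,:,2]>80);b[:, :225]=0;b[:,420:]=0;b[340:]=0
P,r=rect(b,0.015,s);print("jig",r)
g=ib.min(2);m=np.zeros(g.shape,bool);m[140:292,258:362]=(ib.std(2)[140:292,258:362]<8)&(g[140:292,258:362]>178)
cv2.imwrite("pics/m.png",m.astype(np.uint8)*255)
P,r2=rect(m,0.008,sb);print("br",r2)
def uz(x,y): return [230+(x+.5)/3-.5, 90+(y+.5)/2.5-.5]
pin=wpix([uz(214,312)],0.046,s)[0]; print("pin",pin)
th=np.deg2rad(80.15)
for nm,rr in (("jig wrist",r),("jig top",((571.18,156.80),))):
    c=np.array(rr[0])/1000;e=pin[:2]-c;print(nm,e@[np.cos(th),np.sin(th)],e@[-np.sin(th),np.cos(th)])
print("hole",wpix([291,218],0.008,sb)[0])
# fence edge checks: ledge, rod in jig coords
c=np.array(r[0])/1000
for nm,xy,z in (("rod",(371,200),.043),("rod2",(366,500),.039),("ledge in",(166,200),.035),("fence inner top",(124,150),.047),("ledge in low",(178,500),.035),("fence in low",(140,520),.047)):
    e=wpix([uz(*xy)],z,s)[0,:2]-c;print(nm,(e@[np.cos(th),np.sin(th)]).round(4),(e@[-np.sin(th),np.cos(th)]).round(4))
# lug top
for nm,u in (("lugtop",(323,188)),):
    print(nm,wpix([u],.068,sb)[0])
for z0 in [(214,312),(214,290)]:
    u,v=np.round(uz(*z0)).astype(int);print(d[v,u])
```

```text
jig ((550.5004272460938, 163.87515258789062), (189.65093994140625, 84.451904296875), 80.30538940429688)
br ((570.813232421875, -199.33892822265625), (110.60954284667969, 71.53510284423828), 74.7921371459961)
pin [0.55910418 0.17235591 0.046     ]
jig wrist 0.009827577563920756 -0.007026127731150722
jig top 0.013260793862307947 0.014558949041344738
hole [ 0.55564853 -0.19485835  0.008     ]
rod 0.0413 -0.044
rod2 -0.0511 -0.0447
ledge in 0.0408 0.0048
fence inner top 0.056 0.0131
ledge in low -0.0528 0.0043
fence in low -0.0543 0.013
lugtop [ 0.58954039 -0.1702433   0.068     ]
0.2813927
0.26427576
```

View pics/m.png

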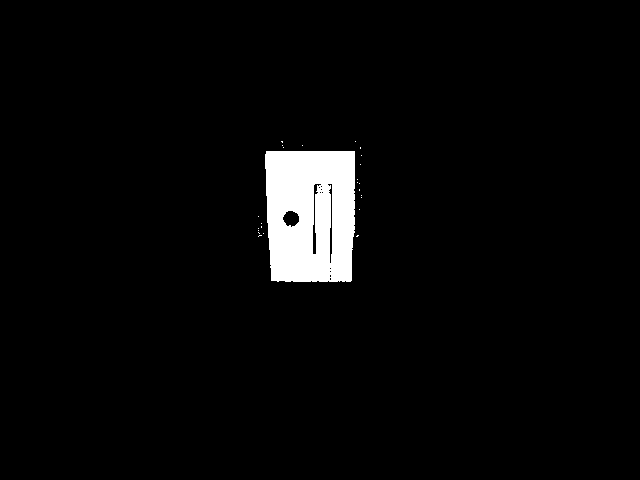

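Run:
```python
from h import *
import pickle
s,im,d=pickle.load(open("wj.pkl","rb"))
cv2.imwrite("pics/pinz.png",cv2.resize(im[180:240,280:330,::-1],None,fx=10,fy=10,interpolation=cv2.INTER_NEAREST))
# per-pixel points from depth
c=ctrl.get_calibration("wrist");T=np.array(c["T_tool_cam"]);R=np.array(s["orientation"])
def p3(u,v,dd):
    a=np.stack([u-c["cx"],v-c["cy"]],-1)/c["fx"];r=np.linalg.norm(a,axis=-1)+1e-12
    ray=np.stack([a[...,0]/r*np.tan(r),-a[...,1]/r*np.tan(r),-np.ones_like(r)],-1)*dd[...,None]
    return (ray@T[:3,:3].T+T[:3,3])@R.T+s["position"]
vv,uu=np.mgrid[186:234,290:316]
Z=p3(uu.astype(float),vv.astype(float),d[186:234,290:316])
print("cols",290,"..")
for k in range(0,48,2): print(186+k,(Z[k,::2,2]*1000).round().astype(int))
```

```text
cols 290 ..
186 [15 16 15 18 19 19 19 17 17 19 19 15 16]
188 [16 15 26 27 27 28 27 26 27 27 27 26 15]
190 [15 27 28 27 29 30 30 28 27 28 27 26 15]
192 [ 14  25  29  28  30 304  30  29  31  26  27  27  16]
194 [15 26 28 27 30 29 30 30 30 27 28 26 15]
196 [ 15  15  27  28  27  30  30  29  31 304  28  27  17]
198 [17 15 27 28 26 30 30 31 27 27 27 25 16]
200 [ 16  16  28  28  28  26  29  27  28  28  27 304  17]
202 [15 16 27 27 28 27 29 26 27 28 27 26 15]
204 [15 16 27 27 34 35 37 34 35 27 29 26 17]
206 [15 14 27 33 42 42 42 43 41 34 27 26 16]
208 [16 16 27 42 44 44 43 44 43 41 30 26 16]
210 [16 16 28 43 45 45 47 44 45 42 31 28 15]
212 [16 17 27 43 46 28 27 45 45 44 37 29 15]
214 [17 16 42 45 26 28 28 28 46 44 27 26 15]
216 [16 16 42 44 28 27 27 27 45 43 27 26 15]
218 [15 15 27 28 45 46 45 46 42 27 28 28 15]
220 [15 15 27 26 43 43 45 43 42 28 27 26 15]
222 [15 15 27 27 27 31 31 29 29 27 25 27 16]
224 [16 16 27 27 27 30 30 30 30 28 27 26 15]
226 [16 16 29 28 27 30 30 31 30 28 28 27 15]
228 [14 16 28 26 27 32 30 31 31 26 27 27 15]
230 [16 15 27 27 26 26 26 26 27 27 27 15 16]
232 [15 15 15 14 16 17 15 15 16 16 15 16 14]
```

View pics/pinz.png

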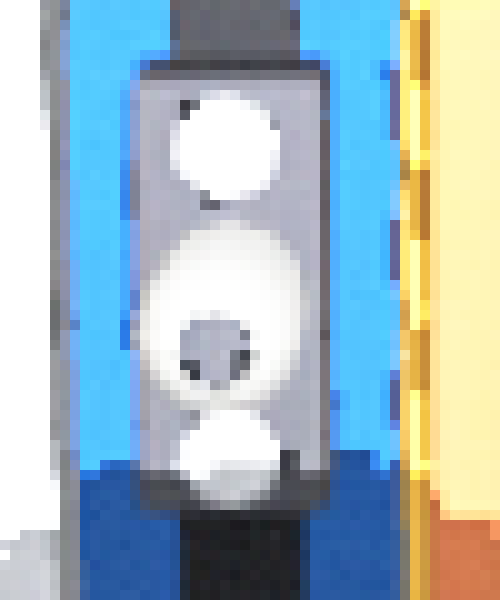

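The zoom shows a hollow white pin tip: a grey bore ringed at z≈46 mm, centred at wrist pixel (301.3,215). The two clamp bolts are at (302,194) and (302,226). Next I'll fit the jig from its corners and cross-check.

Run:
```python
from h import *
import pickle
s,im,d=pickle.load(open("wj.pkl","rb"))
def uz(x,y): return [230+(x+.5)/3-.5, 90+(y+.5)/2.5-.5]
def fit(L,W):
    L=np.array(L);W=W[:,:2];a=L-L.mean(0);b=W-W.mean(0)
    th=np.arctan2((a[:,0]*b[:,1]-a[:,1]*b[:,0]).sum(),(a*b).sum());R=np.array([[np.cos(th),-np.sin(th)],[np.sin(th),np.cos(th)]])
    t=W.mean(0)-R@L.mean(0);return th,t,R,((W-t)@R-L)
C=[[.095,.065],[.095,-.065],[-.095,-.065],[-.095,.065]]
W=wpix([uz(32,27),uz(530,27),uz(500,585),uz(68,587)],.015,s)
th,t,R,e=fit(C,W);print("wrist jig",np.rad2deg(th),t,(e*1000).round(1).tolist())
pin=wpix([[301.4,215]],.046,s)[0,:2];print("pin local",(pin-t)@R)
bolts=wpix([[302.1,194],[302.4,225.5]],.030,s)[:,:2];print("bolts local",(bolts-t)@R)
fe=wpix([uz(100,100),uz(124,200),uz(166,200),uz(371,200),uz(298,210),uz(140,520),uz(178,500)],.053,s)
for nm,xy,z in (("rod",(371,200),.043),("rod2",(366,500),.039),("ledge in",(166,200),.035),("fence inner",(124,150),.047),("ledge in low",(178,500),.035),("fence in low",(140,520),.047)):
    print(nm,((wpix([uz(*xy)],z,s)[0,:2]-t)@R).round(4))
# top
def ut(x,y): return [100+(x+.5)/5-.5,215+(y+.5)/5-.5]
Wt=c2w("top",[ut(217,353),ut(266,50),ut(714,118),ut(664,422)],z=.015)
th2,t2,R2,e2=fit(C,Wt);print("top jig",np.rad2deg(th2),t2,(e2*1000).round(1).tolist())
print("pin top local",(c2w("top",[ut(421,266)],z=.046)[0,:2]-t2)@R2)
print("bolts top",(c2w("top",[ut(395,262),ut(455,270)],z=.030)[:,:2]-t2)@R2)
```

```text
wrist jig 80.25317117850899 [0.57345992 0.1592724 ] [[0.3, -0.6], [-0.1, 0.7], [-0.1, 0.8], [-0.1, -1.0]]
pin local [0.0100999  0.01608574]
bolts local [[ 0.02269855  0.01623897]
 [-0.0014337   0.01640772]]
rod [ 0.0419 -0.0206]
rod2 [-0.0506 -0.0212]
ledge in [0.0415 0.0281]
fence inner [0.0566 0.0364]
ledge in low [-0.0521  0.0278]
fence in low [-0.0536  0.0365]
top jig 80.26325951033296 [0.5710279  0.15579308] [[-0.6, -0.7], [1.5, -0.0], [-0.5, 0.4], [-0.4, 0.2]]
pin top local [0.00950065 0.0168711 ]
bolts top [[ 0.02391491  0.01620624]
 [-0.00127201  0.0158095 ]]
```

Wrist and top agree well: jig yaw 80.26°, pin at jig x≈+10 mm, y≈16 mm. Next is the bracket corner fit, then the grasp.

Run:
```python
from h import *
import pickle
sb,ib,db=pickle.load(open("wb.pkl","rb"))
m=cv2.imread("pics/m.png",0)
cs,_=cv2.findContours(m,cv2.RETR_EXTERNAL,cv2.CHAIN_APPROX_NONE);c=max(cs,key=cv2.contourArea)[:,0]
P=wpix(c,.008,sb)[:,:2]
h=wpix([[290.9,218.2]],.008,sb)[0,:2]
r=cv2.minAreaRect((P*1000).astype(np.float32))
# robust: fit the four sides
th=np.deg2rad(74.6)
for _ in range(3):
    R=np.array([[np.cos(th),-np.sin(th)],[np.sin(th),np.cos(th)]]);L=(P-np.array(r[0])/1000)@R
    sl=[];mid={}
    for ax in (0,1):
        for sg in (1,-1):
            half=[.0553,.0358][ax]
            k=(abs(L[:,ax]*sg-half)<.003)&(abs(L[:,1-ax])<[.0358,.0553][1-ax]*.85)
            p=np.polyfit(L[k,1-ax],L[k,ax],1);mid[ax,sg]=p[1];sl.append((np.arctan(p[0])*(1 if ax==1 else -1),k.sum()))
    dth=np.average([q[0] for q in sl],weights=[q[1] for q in sl]);th+=dth
print("yaw",np.rad2deg(th),np.rad2deg([q[0] for q in sl]),mid)
cen=np.array(r[0])/1000+R@[(mid[0,1]+mid[0,-1])/2,(mid[1,1]+mid[1,-1])/2]
print("cen",cen,"hole local",(h-cen)@R)
lug=cen+R@[0,-.010];print("lug",lug)
plan([*lug,0.10],th);plan([*lug,0.022],th)
```

```text
yaw 74.21196343446817 [-0.15486837 -0.17126757  1.13673875 -0.7328025 ] {(0, 1): np.float64(0.05455496937955513), (0, -1): np.float64(-0.05470884234124001), (1, 1): np.float64(0.035219279056532285), (1, -1): np.float64(-0.035025471728215074)}
cen [ 0.57069905 -0.1993866 ] hole local [9.52841878e-05 1.57996839e-02]
lug [ 0.5803218  -0.20210738]
rot [0.1019, 0.0004, 0.0002] shift cm [6.071, -35.058, 7.229] pos [0.5697 0.1557 0.1606] F [ 0.28 -0.88  0.11] w 0.997 t 4.05
rot [0.1019, 0.0004, 0.0002] shift cm [13.871, -35.057, 7.226] pos [0.5697 0.1557 0.1606] F [ 0.28 -0.88  0.11] w 0.997 t 4.05
```

Request:
jog_arm:
  moves:
    - [[0.102, 0, 0], [0, -35.0, 7.2], 8.5]
    - [[0.102, 0, 0], [0, -35.0, 7.2], 8.5]
    - [[0.102, 0, 0], [0, -35.0, 7.2], 8.5]
    - [[0.102, 0, 0], [0, -35.0, 7.2], 8.5]
    - [[0.102, 0, 0], [0, -35.0, 7.2], 8.5]
    - [[0.102, 0, 0], [0, -35.0, 7.2], 8.5]
    - [[0.102, 0, 0], [1.0, -35.05, 7.23], 8.5]
    - [[0.102, 0, 0], [3.0, -35.05, 7.23], 8.5]
    - [[0.102, 0, 0], [6.0, -35.05, 7.23], 8.5]
    - [[0.102, 0, 0], [6.0, -35.05, 7.23], 8.5]
    - [[0.102, 0, 0], [6.0, -35.05, 7.23], 8.5]

```text
clock: 5.42
position: [0.5807, -0.2018, 0.1016]
orientation: [[0.001, 0.272, 0.962], [-0.0, 0.962, -0.272], [-1.0, -0.0, 0.001]]
force: [0.2, 0.6, 0.6]
gripper_width: 0.995
```

Run:
```python
from h import *
im,d=ctrl.read_camera("wrist");cv2.imwrite("pics/wb2.png",im[:,:,::-1])
plan([0.58032,-0.20211,0.022],np.deg2rad(74.25))
```

```text
rot [-0.0004, 0.002, 0.0004] shift cm [7.995, -0.028, -0.082] pos [ 0.581  -0.202   0.1019] F [-0.29 -0.26  0.84] w 0.996 t 5.475
```

View pics/wb2.png

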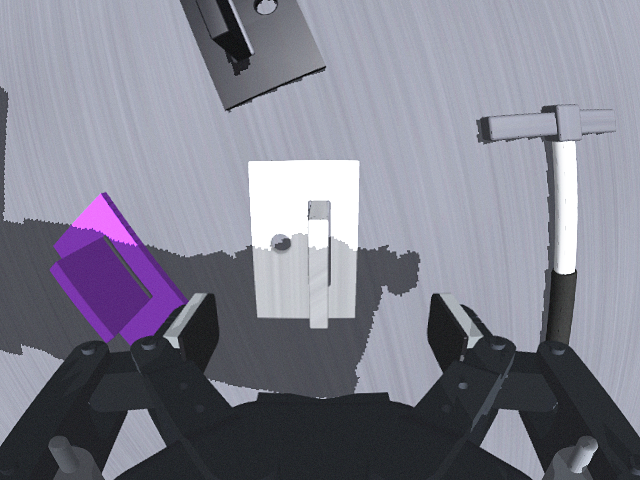

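Run:
```python
from h import *
import pickle
sb,ib,db=pickle.load(open("wb.pkl","rb"))
s=ctrl.sense()
def loc(uv,z,st):
    P=wpix(uv,z,st);return ((P-st["position"])@np.array(st["orientation"])*1000).round(2)
print("first",loc([[266,152],[355,152],[270.5,281],[353,281],[291,218]],.008,sb), loc([[315,186],[331,186]],.068,sb))
print("2nd",loc([[249,161],[359,161],[257.5,318],[354.5,318],[281,242]],.008,s), loc([[308.5,203],[329.5,203],[310,327],[327.5,327]],.068,s))
print(np.array(sb["orientation"]).round(4))
```

```text
first [[152.66  58.07 -43.19]
 [152.69  57.67  27.43]
 [152.68 -51.39 -43.22]
 [152.7  -51.28  27.85]
 [152.68   4.05 -24.02]] [[92.68 38.16 -3.08]
 [92.68 38.15  7.12]]
2nd [[ 93.84  54.76 -45.48]
 [ 93.98  54.22  24.94]
 [ 93.88 -56.61 -45.38]
 [ 94.02 -56.22  24.6 ]
 [ 93.9    0.66 -25.97]] [[ 33.93  37.62  -5.06]
 [ 33.94  37.6    5.08]
 [ 33.95 -29.87  -5.11]
 [ 33.97 -29.87   4.35]]
[[ 3.000e-04  2.690e-01  9.631e-01]
 [-2.000e-04  9.631e-01 -2.690e-01]
 [-1.000e+00 -1.000e-04  4.000e-04]]
```

Run:
```python
from station import ctrl
import numpy as np
for i in range(2):
    c=ctrl.get_calibration("wrist");print(c)
print(ctrl.sense()["clock"])
```

```text
{'fx': 371.64829954431775, 'fy': 371.64829954431775, 'cx': 322.7037941803137, 'cy': 237.73063982697803, 'T_tool_cam': array([[-6.20939273e-04,  2.66873840e-01, -9.63731274e-01,
        -1.42978241e-01],
       [-5.63830879e-04,  9.63731213e-01,  2.66874187e-01,
         6.91909616e-02],
       [ 9.99999648e-01,  7.09094114e-04, -4.47946847e-04,
         1.70413635e-03],
       [ 0.00000000e+00,  0.00000000e+00,  0.00000000e+00,
         1.00000000e+00]])}
{'fx': 371.64829954431775, 'fy': 371.64829954431775, 'cx': 322.7037941803137, 'cy': 237.73063982697803, 'T_tool_cam': array([[-6.20939273e-04,  2.66873840e-01, -9.63731274e-01,
        -1.42978241e-01],
       [-5.63830879e-04,  9.63731213e-01,  2.66874187e-01,
         6.91909616e-02],
       [ 9.99999648e-01,  7.09094114e-04, -4.47946847e-04,
         1.70413635e-03],
       [ 0.00000000e+00,  0.00000000e+00,  0.00000000e+00,
         1.00000000e+00]])}
5.475
```

```bash
for i in 1 2; do python3 -c "
from station import ctrl
for n in ['wrist','top','scene']:
    c=ctrl.get_calibration(n)
    import numpy as np
    T=c.get('T_tool_cam',c.get('extrinsics'));print(n,np.round(T[:3,3],4))
"; done
```

```text
wrist [-0.143   0.0692  0.0017]
top [-0.1063 -0.5962 -1.2763]
scene [-0.0871  0.3562 -1.4036]
wrist [-0.143   0.0692  0.0017]
top [-0.1063 -0.5962 -1.2763]
scene [-0.0871  0.3562 -1.4036]
```

The wrist calibration's z offset of 1.7 mm disagrees with the picture: the jaws sit symmetric about column 322, so the lug is about 2 mm off to one side. The top camera agrees with that. I'll correct by −1.9 mm and descend.

Request:
jog_arm:
  moves:
    - [[0, 0.002, 0], [2.0, 0, -0.19], 8.5]
    - [[0, 0.002, 0], [5.0, 0, -0.19], 8.5]
    - [[0, 0.002, 0], [7.0, 0, -0.19], 8.5]
    - [[0, 0.002, 0], [8.0, 0, -0.19], 8.5]
    - [[0, 0.002, 0], [8.0, 0, -0.19], 8.5]
    - [[0, 0.002, 0], [8.0, 0, -0.19], 8.5]

```text
clock: 6.22
position: [0.5801, -0.2019, 0.0231]
orientation: [[0.001, 0.272, 0.962], [-0.001, 0.962, -0.272], [-1.0, -0.001, 0.002]]
force: [-0.4, -1.3, -0.0]
gripper_width: 0.993
```

Run:
```python
from h import *
im,d=ctrl.read_camera("wrist");cv2.imwrite("pics/wb3.png",im[:,:,::-1])
plan([0.579,-0.2015,0.022],np.deg2rad(74.25))
```

```text
rot [-0.0005, 0.0017, 0.0007] shift cm [0.105, 0.01, -0.12] pos [ 0.5801 -0.2019  0.023 ] F [ 0.73  0.73 -0.07] w 0.996 t 6.275
```

View pics/wb3.png

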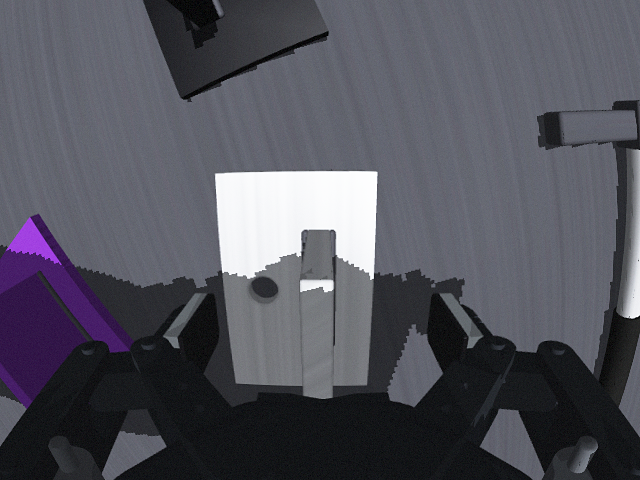

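The lug is centred at column ~318, against 322 for the jaws, so it is still ~1.4 mm off. I'll shift and close.

Request:
jog_arm:
  moves:
    - [[0, 0.002, 0], [0.1, 0, -0.15], 8.5]
    - [[0, 0.002, 0], [0.1, 0, -0.15], 8.5]
    - [[0, 0.002, 0], [0.1, 0, -0.15], 3.0]
    - [[0, 0.002, 0], [0.1, 0, -0.15], 1.5]
    - [[0, 0.002, 0], [0.1, 0, -0.15], 0.9]
    - [[0, 0.002, 0], [0.1, 0, -0.15], 0.5]
    - [[0, 0.002, 0], [0.1, 0, -0.15], 0.0]
    - [[0, 0.002, 0], [0.1, 0, -0.15], 0.0]
    - [[0, 0.002, 0], [0.1, 0, -0.15], 0.0]
    - [[0, 0.002, 0], [0.1, 0, -0.15], 0.0]

```text
clock: 7.52
position: [0.5785, -0.2014, 0.0221]
orientation: [[-0.001, 0.272, 0.962], [-0.0, 0.962, -0.272], [-1.0, -0.001, -0.001]]
force: [-3.5, 1.6, 3.4]
gripper_width: 0.11
```

Run:
```python
from h import *
im,d=ctrl.read_camera("wrist");cv2.imwrite("pics/wb4.png",im[:,:,::-1])
plan([0.579,-0.2015,0.022],np.deg2rad(74.25))
```

```text
rot [-0.0004, -0.0007, 0.0006] shift cm [0.006, 0.006, 0.051] pos [ 0.5785 -0.2014  0.0221] F [-3.41  1.56  3.5 ] w 0.107 t 7.575
```

View pics/wb4.png

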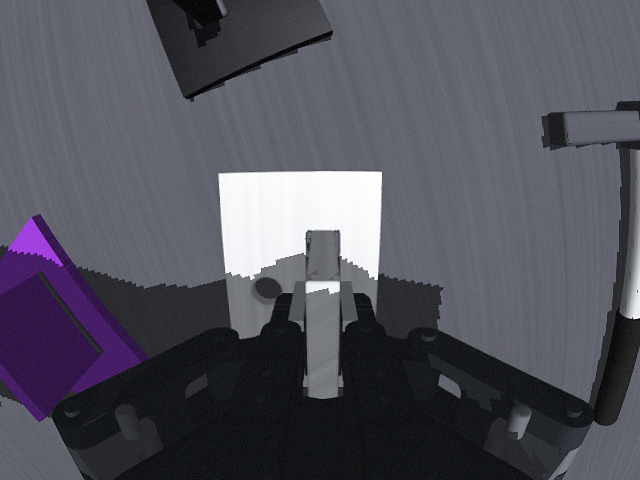

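The lug is gripped (opening ≈ 9–10 mm) and centred at column 323, with the hole at (268,290). Now I'll compute the lug's grip offset and the target over the jig.

Run:
```python
from h import *
import pickle
s=ctrl.sense()
sj,_,_=pickle.load(open("wj.pkl","rb"));sb,_,_=pickle.load(open("wb.pkl","rb"))
def loc(uv,z,st):
    P=wpix(uv,z,st);return ((P-st["position"])@np.array(st["orientation"])*1000).round(2)
print("held edge",loc([[219.5,173],[381,172.5]],.008,s),"hole",loc([[268,291]],.008,s))
print("1st hole",loc([[290.9,218.2]],.008,sb),wpix([[290.9,218.2]],.008,sb))
print("pin in tool",loc([[301.4,215]],.046,sj),wpix([[301.4,215]],.046,sj))
R=np.array(s["orientation"]);p=np.array(s["position"])
```

```text
held edge [[ 14.05  54.83 -42.9 ]
 [ 14.01  54.5   26.6 ]] hole [[ 14.08   0.1  -23.59]]
1st hole [[152.68   3.88 -24.11]] [[ 0.55542141 -0.1947604   0.008     ]]
pin in tool [[114.61  14.59 -13.27]] [[0.55919471 0.17217174 0.046     ]]
```

Request:
jog_arm:
  moves:
    - [[0, 0, 0], [-1, 0, 0], 0]
    - [[0, 0, 0], [-4, 0, 0], 0]
    - [[0, 0, 0], [-8, 0, 0], 0]
    - [[0, 0, 0], [-11.8, 0, 0], 0]
    - [[0, 0, 0], [-11.8, 0, 0], 0]
    - [[0, 0, 0], [-11.8, 0, 0], 0]

```text
clock: 8.32
position: [0.5777, -0.2009, 0.1385]
orientation: [[-0.003, 0.272, 0.962], [0.001, 0.962, -0.272], [-1.0, -0.0, -0.003]]
force: [-1.3, 0.7, -8.3]
gripper_width: 0.111
```

Run:
```python
from h import *
s=ctrl.sense();im,d=ctrl.read_camera("wrist");cv2.imwrite("pics/wb5.png",im[:,:,::-1])
print(s["force"],s["torque"],s["orientation"])
pin=np.array([0.583,0.1675]);th=np.deg2rad(80.26);x=np.array([np.cos(th),np.sin(th)])
plan([*(pin-0.012*x),0.14],th)
```

```text
[-1.32969581  0.72334437 -8.33077096] [ 0.01402694 -0.01274487  0.02445182] [[-2.74899695e-03  2.71906332e-01  9.62319796e-01]
 [ 5.70603954e-04  9.62323702e-01 -2.71905806e-01]
 [-9.99996059e-01 -1.98364749e-04 -2.80057575e-03]]
rot [-0.1054, -0.004, -0.0002] shift cm [-0.167, 34.398, -9.342] pos [ 0.5773 -0.2007  0.138 ] F [ 0.17  0.04 -7.87] w 0.111 t 8.375
```

View pics/wb5.png

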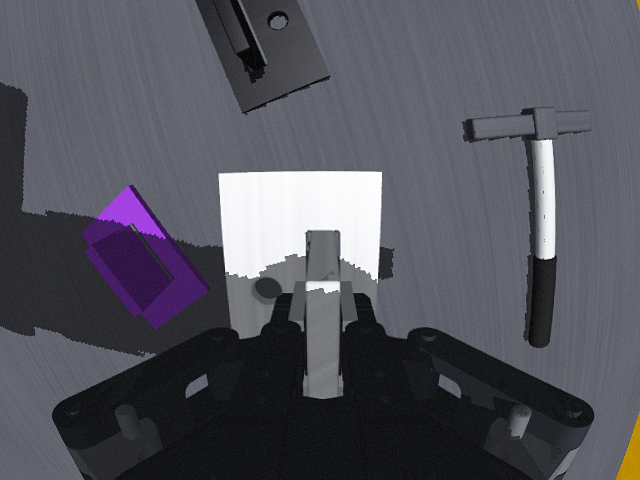

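The bracket lifted without slip: it sits in the same place in the image, with about 8 N of weight. I'll carry it to the jig.

Request:
jog_arm:
  moves:
    - [[-0.105, -0.004, 0], [-0.2, 5.5, -1.5], 0]
    - [[-0.105, -0.004, 0], [-0.2, 11, -3], 0]
    - [[-0.105, -0.004, 0], [-0.2, 16.5, -4.5], 0]
    - [[-0.105, -0.004, 0], [-0.2, 22, -6], 0]
    - [[-0.105, -0.004, 0], [-0.2, 27.5, -7.5], 0]
    - [[-0.105, -0.004, 0], [-0.2, 32, -9], 0]
    - [[-0.105, -0.004, 0], [-0.2, 34.4, -9.35], 0]
    - [[-0.105, -0.004, 0], [-0.2, 34.4, -9.35], 0]
    - [[-0.105, -0.004, 0], [-0.2, 34.4, -9.35], 0]
    - [[-0.105, -0.004, 0], [-0.2, 34.4, -9.35], 0]

```text
clock: 9.62
position: [0.5806, 0.1547, 0.1397]
orientation: [[-0.001, 0.171, 0.985], [-0.0, 0.985, -0.171], [-1.0, -0.0, -0.001]]
force: [0.2, -0.4, -7.0]
gripper_width: 0.108
```

Run:
```python
from h import *
s=ctrl.sense();im,d=ctrl.read_camera("wrist");cv2.imwrite("pics/wj5.png",im[:,:,::-1])
pin=np.array([0.583,0.1675]);th=np.deg2rad(80.26);x=np.array([np.cos(th),np.sin(th)])
plan([*(pin-0.012*x),0.09],th)
```

```text
rot [-0.0016, -0.0006, 0.0002] shift cm [4.991, 0.094, 0.009] pos [0.5807 0.1548 0.1399] F [ 0.65  0.46 -7.85] w 0.106 t 9.675
```

View pics/wj5.png

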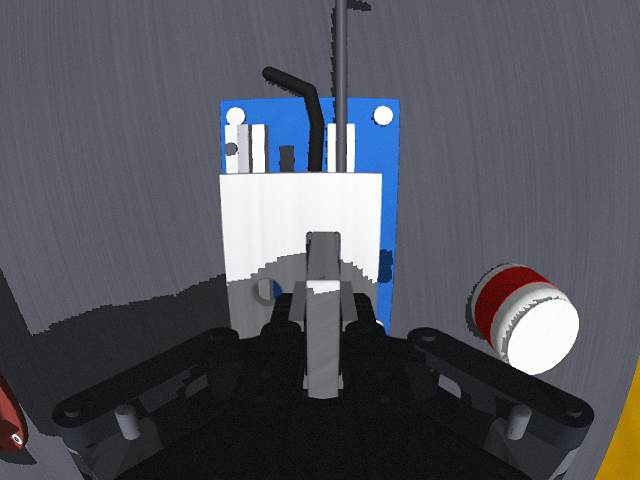

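The held plate is aligned with the jig, with the fence to the left and the visible fence end at (237,150). I'll lower it to ~50 mm underside height.

Request:
jog_arm:
  moves:
    - [[-0.002, 0, 0], [1.5, 0.1, 0], 0]
    - [[-0.002, 0, 0], [3.5, 0.1, 0], 0]
    - [[-0.002, 0, 0], [5, 0.1, 0], 0]
    - [[-0.002, 0, 0], [6, 0.1, 0], 0]
    - [[-0.002, 0, 0], [6.7, 0.1, 0], 0]
    - [[-0.002, 0, 0], [6.7, 0.1, 0], 0]
    - [[-0.002, 0, 0], [6.7, 0.1, 0], 0]

```text
clock: 10.55
position: [0.5813, 0.1558, 0.0734]
orientation: [[0.0, 0.169, 0.986], [0.0, 0.986, -0.169], [-1.0, 0.0, 0.0]]
force: [0.6, 0.1, -8.2]
gripper_width: 0.108
```

Run:
```python
from h import *
s=ctrl.sense();im,d=ctrl.read_camera("wrist");cv2.imwrite("pics/wj6.png",im[:,:,::-1])
ims,_=ctrl.read_camera("scene");cv2.imwrite("pics/sj6.png",cv2.resize(ims[160:280,360:520,::-1],None,fx=5,fy=5,interpolation=cv2.INTER_CUBIC))
pin=np.array([0.583,0.1675]);th=np.deg2rad(80.26)
plan([*pin,0.070],th)
```

```text
rot [0.0005, 0.0003, -0.0001] shift cm [0.347, 1.18, -0.028] pos [0.5813 0.1558 0.0735] F [-0.17  0.77 -7.6 ] w 0.11 t 10.65
```

View pics/wj6.png

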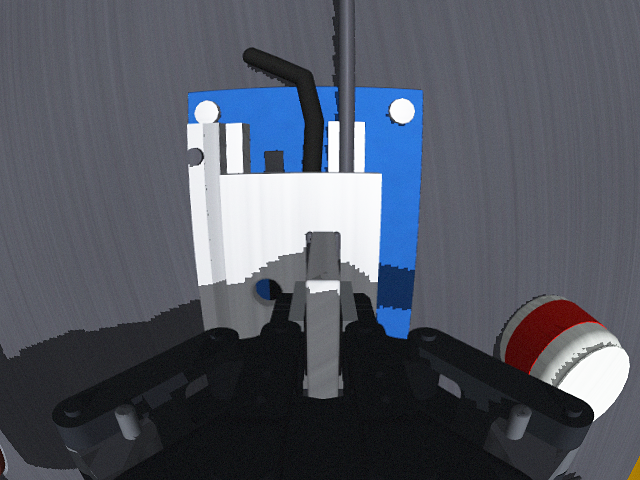

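View pics/sj6.png

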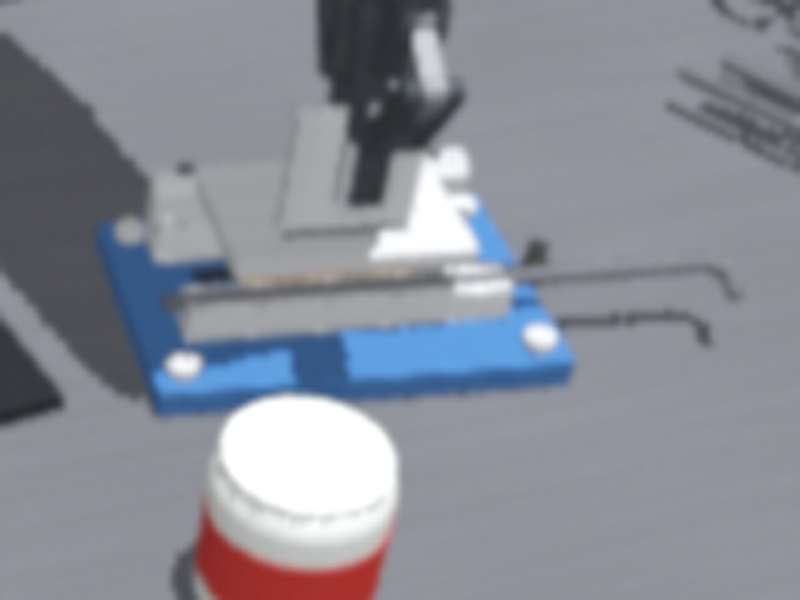

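Run:
```python
from h import *
s=ctrl.sense()
im=cv2.imread("pics/wj6.png");cv2.imwrite("pics/wj6z.png",cv2.resize(im[85:185,180:430],None,fx=3.2,fy=5,interpolation=cv2.INTER_CUBIC))
def loc(uv,z):
    P=wpix(uv,z,s);return ((P-s["position"])@np.array(s["orientation"])*1000)[0]
for nm,uv,z,e in (("ledge in",(249,140),.035,-39),("fence foot",(226.5,140),.035,-47.5),("rod L",(340,140),.039,8),("rod R",(354,140),.039,16),("base L",(188,93),.015,-75),("base R",(422.5,91),.015,55),("plate L",(219.5,174),.0594,-45),("plate R",(381.5,174),.0594,25)):
    print(nm,loc([uv],z).round(1),"exp z",e)
```

```text
ledge in [ 38.5  68.3 -34. ] exp z -39
fence foot [ 38.5  68.8 -45.5] exp z -47.5
rod L [34.5 67.7 10.1] exp z 8
rod R [34.5 67.8 16.8] exp z 16
base L [ 58.5  96.7 -72.9] exp z -75
base R [58.5 96.1 56.4] exp z 55
plate L [ 14.1  54.2 -42.8] exp z -45
plate R [14.1 53.7 27. ] exp z 25
```

View pics/wj6z.png

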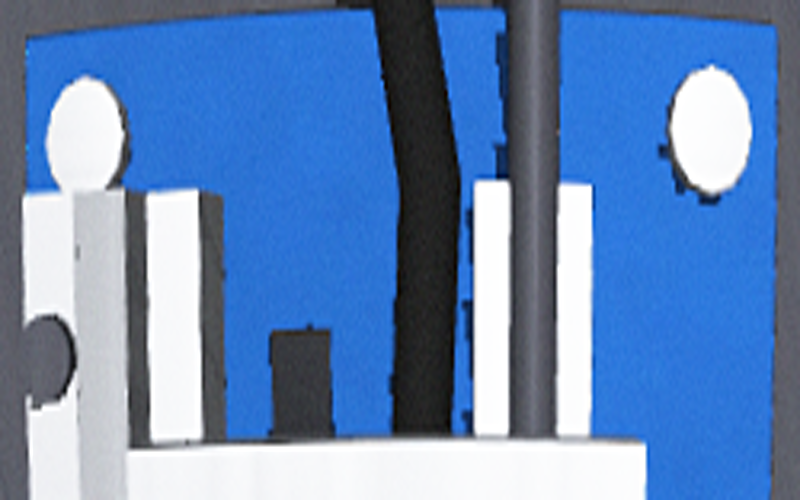

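The fence-side and rod-side offsets all show the same camera bias (~+2 mm), so the cross alignment is within ~0.4 mm. The pin lies about 12 mm further along. I'll lower to ~2 mm above the tip and slide along gently.

Request:
jog_arm:
  moves:
    - [[0, 0, 0], [0.2, 0, -0.03], 0]
    - [[0, 0, 0], [0.35, 0, -0.03], 0]
    - [[0, 0, 0], [0.35, 0.2, -0.03], 0]
    - [[0, 0, 0], [0.35, 0.4, -0.03], 0]
    - [[0, 0, 0], [0.35, 0.6, -0.03], 0]
    - [[0, 0, 0], [0.35, 0.8, -0.03], 0]
    - [[0, 0, 0], [0.35, 0.95, -0.03], 0]
    - [[0, 0, 0], [0.35, 1.1, -0.03], 0]
    - [[0, 0, 0], [0.35, 1.2, -0.03], 0]
    - [[0, 0, 0], [0.35, 1.2, -0.03], 0]
    - [[0, 0, 0], [0.35, 1.2, -0.03], 0]

```text
clock: 12.02
position: [0.583, 0.1677, 0.07]
orientation: [[0.0, 0.169, 0.986], [0.0, 0.986, -0.169], [-1.0, 0.0, 0.0]]
force: [0.4, 0.9, -7.9]
gripper_width: 0.106
```

Run:
```python
from h import *
s=ctrl.sense();im,d=ctrl.read_camera("wrist");cv2.imwrite("pics/wj7.png",cv2.resize(im[80:340,180:430,::-1],None,fx=2.3,fy=2.3,interpolation=cv2.INTER_CUBIC))
cv2.imwrite("pics/wj7h.png",cv2.resize(im[265:315,240:300,::-1],None,fx=10,fy=10,interpolation=cv2.INTER_NEAREST))
pin=np.array([0.583,0.1675]);th=np.deg2rad(80.26)
plan([*pin,0.070],th)
```

```text
rot [0.0004, 0.0004, -0.0001] shift cm [-0.0, -0.015, 0.0] pos [0.583  0.1676 0.07  ] F [ 0.27  0.23 -8.06] w 0.104 t 12.075
```

View pics/wj7h.png

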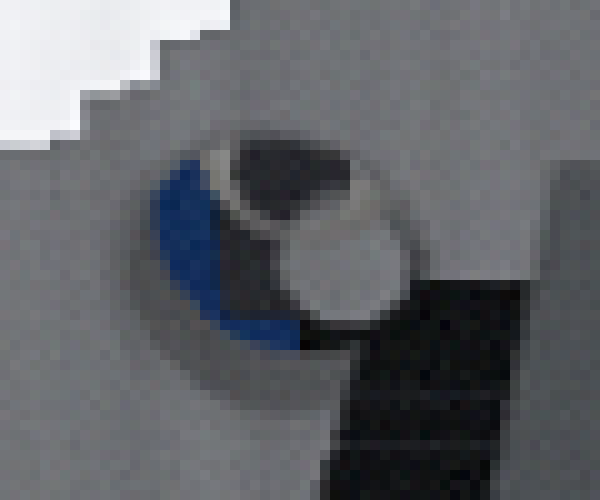

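View pics/wj7.png

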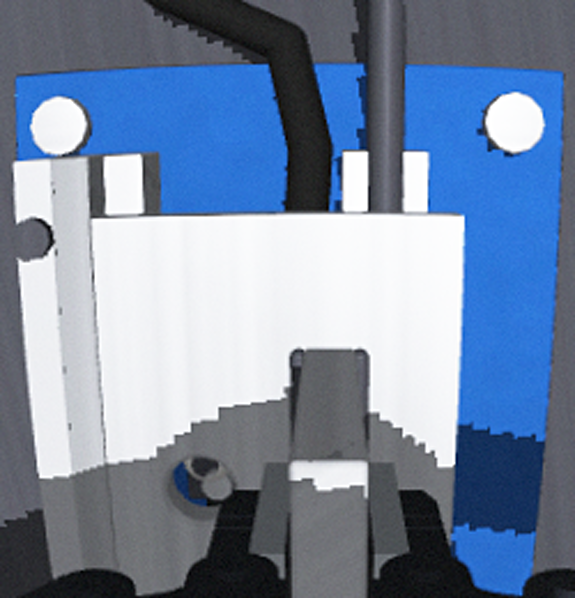

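Through the hole I can see the pin's hollow tip, a dark bore with a light rim at zoom (293,180). Below it is a clamp bolt at (340,265). I'll overlay the expected projection to measure the offset.

```bash
cat >> h.py <<'E'
def wproj(P,zoff=0.0,yoff=0.0):
    """tool-frame points (m) -> wrist pixels"""
    c=ctrl.get_calibration("wrist");T=np.array(c["T_tool_cam"]).copy();T[2,3]+=zoff;T[1,3]+=yoff
    q=(np.atleast_2d(P)-T[:3,3])@T[:3,:3]
    n=np.hypot(q[:,0],q[:,1]);th=np.arctan2(n,-q[:,2]);k=c["fx"]*th/n
    return np.c_[c["cx"]+q[:,0]*k,c["cy"]-q[:,1]*k]
def circ(x,y,z,r):
    a=np.linspace(0,2*np.pi,60);return np.c_[np.full(60,x),y+r*np.cos(a),z+r*np.sin(a)]
E
python3 - <<'E'
from h import *
im=cv2.imread("pics/wj7h.png");im=cv2.resize(im,None,fx=1,fy=1)
tz=0.070
def draw(img,C,col,zo,yo):
    p=wproj(C,zo,yo);q=((p-[240,265]+.5)*10).astype(int);cv2.polylines(img,[q.reshape(-1,1,2)],True,col,1)
outs=[]
zo,yo=-.002,0.0
u=0.0221
for nm,(dy,dz) in {"0":(0,0),"1":(0,-.001)}.items():
    i=im.copy()
    draw(i,circ(u-.008,0.000,-.026,.008),(0,255,255),zo,yo)
    draw(i,circ(u-.007,0.000,-.026,.007),(0,255,255),zo,yo)
    draw(i,circ(u,0.000,-.026,.008),(0,255,0),zo,yo)
    draw(i,circ(tz-.046,dy,-.026+dz,.003),(0,0,255),zo,yo)
    draw(i,circ(tz-.041,dy,-.026+dz,.006),(255,0,255),zo,yo)
    for b in (-.0122,.0122): draw(i,circ(tz-.030,b+dy,-.026+dz,.004),(255,0,0),zo,yo)
    outs.append(i[:,:400])
cv2.imwrite("pics/ov.png",np.hstack(outs))
E
```

```text
(no output)
```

View pics/ov.png

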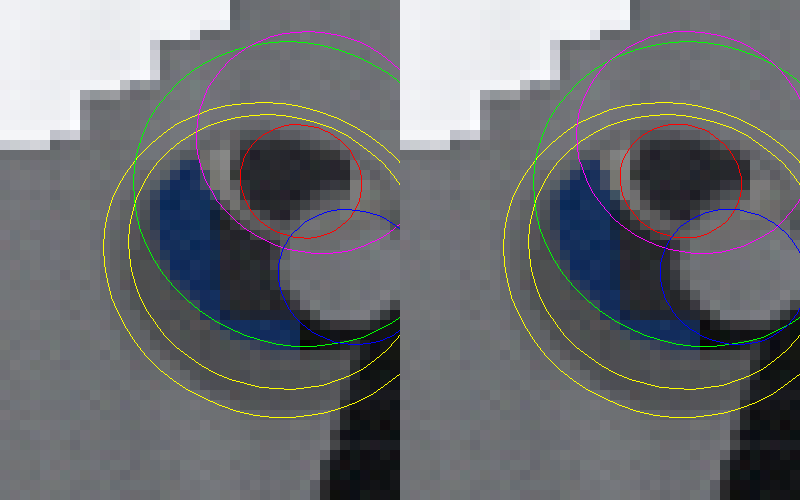

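The overlay suggests the hole needs ~1.4 mm more along the fence and ~0.3 mm towards it. I'll adjust and recheck.

Request:
jog_arm:
  moves:
    - [[0, 0, 0], [0, 0.1, -0.03], 0]
    - [[0, 0, 0], [0, 0.15, -0.03], 0]
    - [[0, 0, 0], [0, 0.15, -0.03], 0]
    - [[0, 0, 0], [0, 0.15, -0.03], 0]

```text
clock: 12.58
position: [0.5829, 0.1692, 0.07]
orientation: [[0.0, 0.169, 0.986], [0.0, 0.986, -0.169], [-1.0, 0.0, 0.0]]
force: [-1.0, 0.1, -8.3]
gripper_width: 0.107
```

```bash
cat > ov.py <<'E'
from h import *
import sys
s=ctrl.sense();raw,d=ctrl.read_camera("wrist");tz=s["position"][2]
print("pos",np.round(s["position"],4),"F",np.round(s["force"],2),"M",np.round(s["torque"],2),"w",round(float(s["gripper_width"]),3),s["clock"])
im=cv2.resize(raw[265:315,240:300,::-1],None,fx=10,fy=10,interpolation=cv2.INTER_NEAREST)
def draw(img,C,col,zo,yo):
    p=wproj(C,zo,yo);q=((p-[240,265]+.5)*10).astype(int);cv2.polylines(img,[q.reshape(-1,1,2)],True,col,1)
zo,yo,u=-.002,0.0,.0221;i=im.copy();hy=-.0008
draw(i,circ(u-.008,hy,-.026,.007),(0,255,255),zo,yo);draw(i,circ(u,hy,-.026,.007),(0,255,0),zo,yo)
draw(i,circ(tz-.046,hy,-.026,.003),(0,0,255),zo,yo);draw(i,circ(tz-.041,hy,-.026,.006),(255,0,255),zo,yo)
cv2.imwrite(sys.argv[1],np.hstack([im[:,:400],i[:,:400]]))
E
python3 ov.py pics/ov2.png
```

```text
pos [0.5829 0.1692 0.07  ] F [-0.96  0.11 -8.29] M [ 0.04 -0.07 -0.02] w 0.107 12.575
```

View pics/ov2.png

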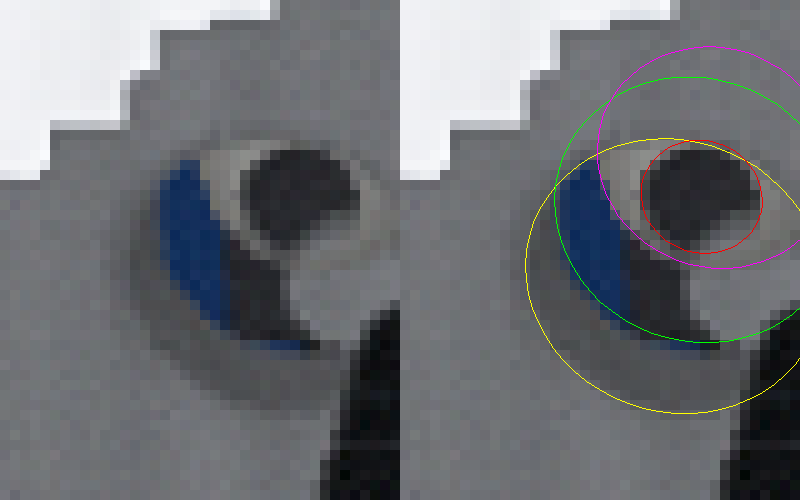

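The pin tip and cone now match the predicted aligned position (tip at zoom (300,195)) to within ~0.5 mm. I'll lower gently with small steps.

Request:
jog_arm:
  moves:
    - [[0, 0, 0], [0.1, 0, 0], 0]
    - [[0, 0, 0], [0.2, 0, 0], 0]
    - [[0, 0, 0], [0.3, 0, 0], 0]
    - [[0, 0, 0], [0.4, 0, 0], 0]
    - [[0, 0, 0], [0.45, 0, 0], 0]
    - [[0, 0, 0], [0.45, 0, 0], 0]

```text
clock: 13.38
position: [0.583, 0.1692, 0.0654]
orientation: [[0.0, 0.169, 0.986], [0.0, 0.986, -0.169], [-1.0, 0.0, 0.0]]
force: [0.2, 1.0, -8.2]
gripper_width: 0.107
```

```bash
python3 ov.py pics/ov3.png
```

```text
pos [0.583  0.1692 0.0654] F [ 0.18  0.96 -8.21] M [ 0.05 -0.07 -0.  ] w 0.107 13.375
```

View pics/ov3.png

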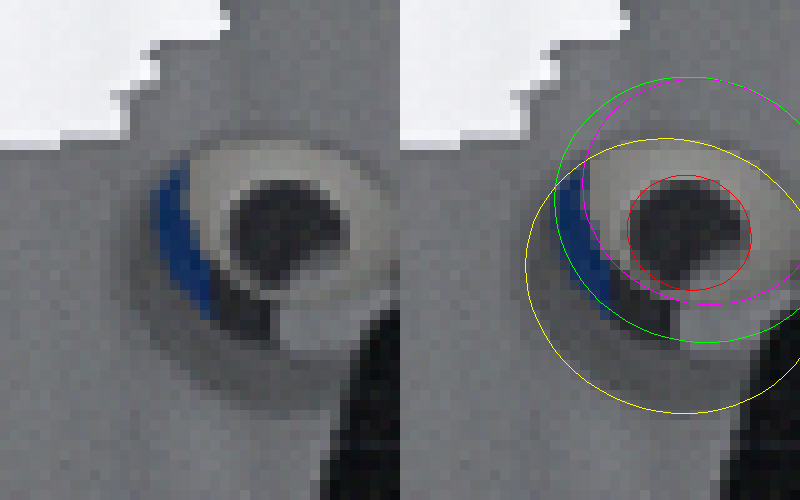

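The tip is inside the hole, with no contact force. Continue.

Request:
jog_arm:
  moves:
    - [[0, 0, 0], [0.05, 0, 0], 0]
    - [[0, 0, 0], [0.1, 0, 0], 0]
    - [[0, 0, 0], [0.15, 0, 0], 0]
    - [[0, 0, 0], [0.2, 0, 0], 0]
    - [[0, 0, 0], [0.25, 0, 0], 0]
    - [[0, 0, 0], [0.25, 0, 0], 0]

```text
clock: 14.18
position: [0.5831, 0.1692, 0.0633]
orientation: [[0.001, 0.169, 0.986], [0.0, 0.986, -0.169], [-1.0, 0.0, 0.001]]
force: [-1.7, -1.6, -3.0]
gripper_width: 0.105
```

```bash
python3 ov.py pics/ov4.png
```

```text
pos [0.5831 0.1692 0.0633] F [-1.71 -1.61 -3.02] M [-0.04  0.28 -0.  ] w 0.105 14.175
```

View pics/ov4.png

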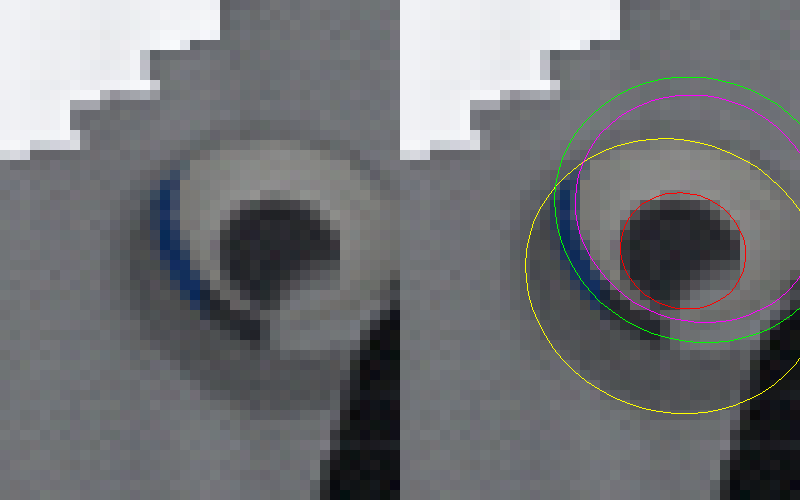

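Request:
jog_arm:
  moves:
    - [[0, 0, 0], [0.05, 0, 0], 0]
    - [[0, 0, 0], [0.1, 0, 0], 0]
    - [[0, 0, 0], [0.15, 0, 0], 0]
    - [[0, 0, 0], [0.2, 0, 0], 0]
    - [[0, 0, 0], [0.2, 0, 0], 0]

```text
clock: 14.85
position: [0.5831, 0.1691, 0.0614]
orientation: [[0.001, 0.169, 0.986], [0.0, 0.986, -0.169], [-1.0, 0.0, 0.001]]
force: [-2.9, -1.6, 1.2]
gripper_width: 0.103
```

```bash
python3 ov.py pics/ov5.png
```

```text
pos [0.5831 0.1691 0.0614] F [-2.88 -1.6   1.16] M [-0.21  0.57  0.05] w 0.103 14.85
```

View pics/ov5.png

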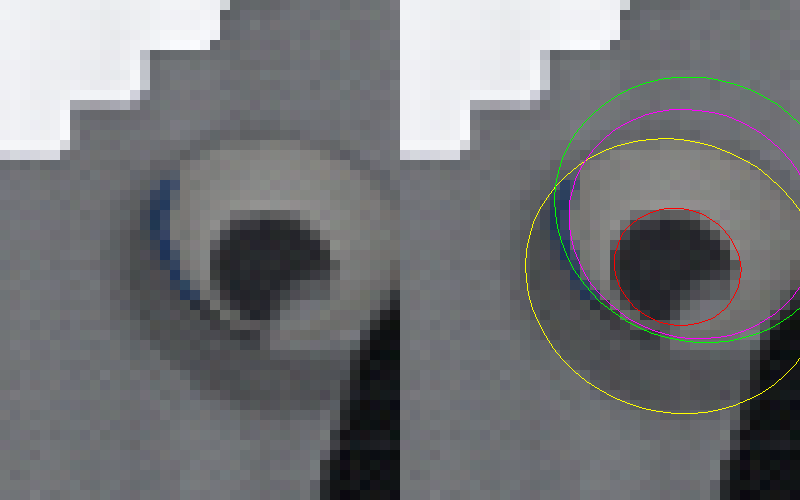

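Side force is growing slightly (~3 N: +y and −x in the jig frame). I'll relieve it by nudging in that direction before going further.

Request:
jog_arm:
  moves:
    - [[0, 0, 0], [0, -0.03, -0.03], 0]
    - [[0, 0, 0], [0, -0.03, -0.03], 0]
    - [[0, 0, 0], [0, -0.03, -0.03], 0]

```text
clock: 15.28
position: [0.583, 0.169, 0.0615]
orientation: [[0.001, 0.169, 0.986], [0.0, 0.986, -0.169], [-1.0, 0.0, 0.001]]
force: [-0.4, 0.6, 0.8]
gripper_width: 0.112
```

```bash
python3 -c "
from h import *
for i in range(1):
  s=ctrl.sense();print(np.round(s['position'],4),np.round(s['force'],2),np.round(s['torque'],2),s['clock'])
R=np.array(s['orientation']);print('tool F',(R.T@s['force']).round(2))"
```

```text
[0.583  0.169  0.0615] [-0.38  0.64  0.8 ] [ 0.21  0.16 -0.02] 15.275
tool F [-0.8   0.56 -0.48]
```

The side force dropped to <1 N. Continue down.

Request:
jog_arm:
  moves:
    - [[0, 0, 0], [0.05, 0, 0], 0]
    - [[0, 0, 0], [0.1, 0, 0], 0]
    - [[0, 0, 0], [0.15, 0, 0], 0]
    - [[0, 0, 0], [0.15, 0, 0], 0]

```text
clock: 15.78
position: [0.5831, 0.1691, 0.0601]
orientation: [[0.001, 0.169, 0.986], [0.0, 0.986, -0.169], [-1.0, 0.001, 0.001]]
force: [-2.2, -0.8, 3.9]
gripper_width: 0.107
```

```bash
cat > f.py <<'E'
from h import *
s=ctrl.sense();R=np.array(s['orientation']);print(np.round(s['position'],4),'tool F',(R.T@s['force']).round(2),'M',np.round(s['torque'],2),s['clock'],R[2].round(4))
E
python3 f.py
```

```text
[0.5831 0.1691 0.0601] tool F [-3.89 -1.1  -1.99] M [0.12 0.55 0.04] 15.775 [-1.0e+00  6.0e-04  1.3e-03]
```

Request:
jog_arm:
  moves:
    - [[0, 0, 0], [0.05, -0.02, -0.03], 0]
    - [[0, 0, 0], [0.1, -0.02, -0.03], 0]
    - [[0, 0, 0], [0.15, -0.02, -0.03], 0]
    - [[0, 0, 0], [0.15, -0.02, -0.03], 0]

```text
clock: 16.27
position: [0.583, 0.169, 0.0589]
orientation: [[0.002, 0.169, 0.986], [0.001, 0.986, -0.169], [-1.0, 0.001, 0.002]]
force: [-1.3, -0.1, 5.3]
gripper_width: 0.106
```

```bash
python3 f.py;python3 ov.py pics/ov6.png
```

```text
[0.583  0.169  0.0589] tool F [-5.31 -0.31 -1.3 ] M [ 0.27  0.49 -0.01] 16.275 [-1.0e+00  9.0e-04  1.9e-03]
pos [0.583  0.169  0.0589] F [-1.34 -0.09  5.3 ] M [ 0.27  0.49 -0.01] w 0.106 16.275
```

View pics/ov6.png

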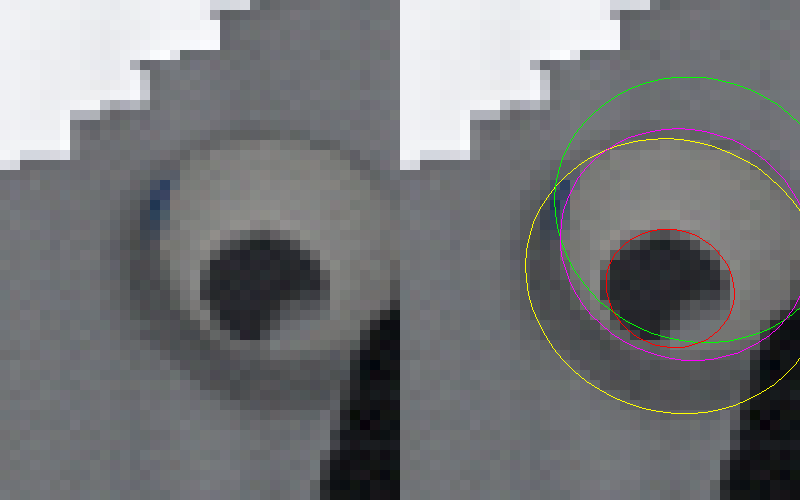

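Request:
jog_arm:
  moves:
    - [[0, 0.002, -0.001], [0.05, 0, -0.02], 0]
    - [[0, 0.002, -0.001], [0.1, 0, -0.02], 0]
    - [[0, 0.002, -0.001], [0.15, 0, -0.02], 0]
    - [[0, 0.002, -0.001], [0.15, 0, -0.02], 0]

```text
clock: 16.82
position: [0.5831, 0.1691, 0.0579]
orientation: [[0.001, 0.169, 0.986], [-0.0, 0.986, -0.169], [-1.0, 0.0, 0.001]]
force: [-3.4, -0.3, 8.4]
gripper_width: 0.115
```

```bash
python3 f.py
```

```text
[0.5831 0.1691 0.0579] tool F [-8.42 -0.9  -3.28] M [0.1  0.69 0.01] 16.825 [-1.e+00  1.e-04  6.e-04]
```

Request:
jog_arm:
  moves:
    - [[0, 0, 0], [0, -0.01, -0.05], 0]
    - [[0, 0, 0], [0.05, -0.01, -0.05], 0]
    - [[0, 0, 0], [0.1, -0.01, -0.05], 0]
    - [[0, 0, 0], [0.1, -0.01, -0.05], 0]

```text
clock: 17.32
position: [0.5831, 0.169, 0.0577]
orientation: [[0.002, 0.169, 0.986], [0.0, 0.986, -0.169], [-1.0, 0.0, 0.002]]
force: [-2.9, -0.6, 9.9]
gripper_width: 0.111
```

```bash
python3 f.py
```

```text
[0.5831 0.169  0.0577] tool F [-9.92 -1.1  -2.7 ] M [0.11 0.74 0.01] 17.325 [-1.0e+00  4.0e-04  1.8e-03]
```

Request:
jog_arm:
  moves:
    - [[0, 0.002, 0], [0.1, 0, -0.05], 0]
    - [[0, 0.002, 0], [0.15, 0, -0.05], 0]
    - [[0, 0.002, 0], [0.2, 0, -0.05], 0]
    - [[0, 0.002, 0], [0.2, 0, -0.05], 0]

```text
clock: 17.82
position: [0.5832, 0.169, 0.0574]
orientation: [[0.002, 0.169, 0.986], [0.0, 0.986, -0.169], [-1.0, 0.001, 0.001]]
force: [-6.2, -2.5, 20.2]
gripper_width: 0.106
```

```bash
python3 f.py;python3 ov.py pics/ov7.png
```

```text
[0.5832 0.169  0.0574] tool F [-20.26  -3.52  -5.65] M [-0.02  1.51 -0.  ] 17.825 [-1.0e+00  5.0e-04  1.5e-03]
pos [0.5832 0.169  0.0574] F [-6.19 -2.52 20.25] M [-0.02  1.51 -0.  ] w 0.106 17.825
```

View pics/ov7.png

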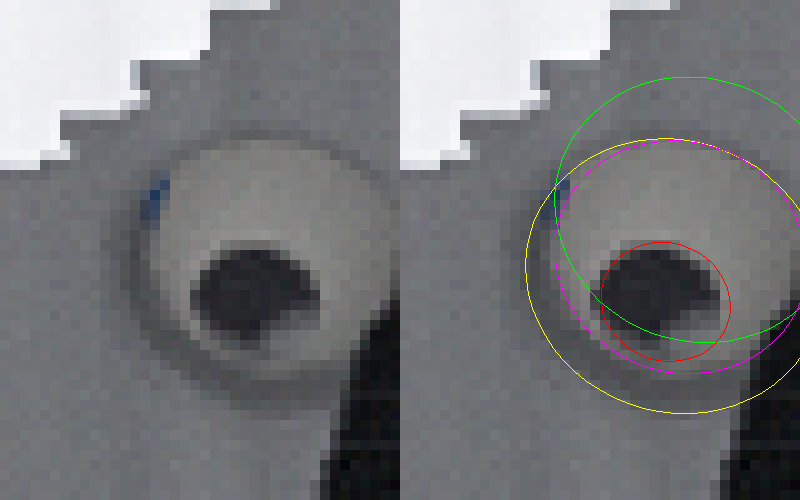

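Force rose by 10 N for 0.3 mm, which suggests a hard stop. To confirm the plate is flat and home, I'll fit depth planes of plate against base and ledge (expect 28 mm and 8 mm).

```bash
cat > flat.py <<'E'
from h import *
s=ctrl.sense();im,d=ctrl.read_camera("wrist");cv2.imwrite("pics/flat.png",im[:,:,::-1])
c=ctrl.get_calibration("wrist");T=np.array(c["T_tool_cam"]);R=np.array(s["orientation"])
vv,uu=np.mgrid[0:480,0:640].astype(float)
a=np.stack([uu-c["cx"],vv-c["cy"]],-1)/c["fx"];r=np.linalg.norm(a,axis=-1)+1e-12
ray=np.stack([a[...,0]/r*np.tan(r),-a[...,1]/r*np.tan(r),-np.ones_like(r)],-1)*d[...,None]
P=(ray@T[:3,:3].T+T[:3,3])@R.T+s["position"]
z=P[...,2];i=im.astype(int);ok=(d>0)&(z<.2)
def fit(m):
    q=P[m];
    for _ in range(3):
        A=np.c_[q[:,:2]-q[:,:2].mean(0),np.ones(len(q))];k=np.linalg.lstsq(A,q[:,2],rcond=None)[0];e=q[:,2]-A@k;q=q[abs(e)<2.5*e.std()+1e-4]
    return k,q[:,:2].mean(0),e.std(),len(q)
plate=np.zeros(z.shape,bool);plate[178:265,230:300]=1;plate|=0;pl2=np.zeros(z.shape,bool);pl2[178:270,345:376]=1;plate=(plate|pl2)&ok&(z>.03)&(z<.06)
base=ok&((i[:,:,2]-i[:,:,0])>40)&(i[:,:,2]>80)&(z>.005)&(z<.025)
base=cv2.erode(base.astype(np.uint8),np.ones((5,5)))>0;base[180:]=base[180:]
hist=np.histogram(z[60:178,170:350][ok[60:178,170:350]],bins=np.arange(0,.07,.001))
print({int(b*1000):int(n) for n,b in zip(*hist) if n>60})
kp,cp,ep,n1=fit(plate);kb,cb,eb,n2=fit(base)
print("plate",kp.round(4),n1,ep,"base",kb.round(4),n2,eb)
rowb=kb[2]+ (cp-cb)@kb[:2];print("plate-top above base mm",1000*(kp[2]-rowb))
# ledge top patch
lm=ok&(z>.028)&(z<.040);lm[:, :200]=0;lm[:,262:]=0;lm[:120]=0;lm[172:]=0
if lm.sum()>50:
    kl=np.median(P[lm],0);print("ledge n",lm.sum(),"med z",kl,"plate above ledge",1000*(kp[2]+(kl[:2]-cp)@kp[:2]-kl[2]), "ledge above base",1000*(kl[2]-(kb[2]+(kl[:2]-cb)@kb[:2])))
E
python3 flat.py
```

```text
Traceback (most recent call last):
  File "flat.py", line 14, in <module>
    plate=np.zeros(z.shape,bool);plate[178:265,230:300]=1;plate|=0;pl2=np.zeros(z.shape,bool);pl2[178:270,345:376]=1;plate=(plate|pl2)&ok&(z>.03)&(z<.06)
                                                          ^^^^^^^^
numpy._core._exceptions._UFuncOutputCastingError: Cannot cast ufunc 'bitwise_or' output from dtype('int64') to dtype('bool') with casting rule 'same_kind'
```

View pics/flat.png

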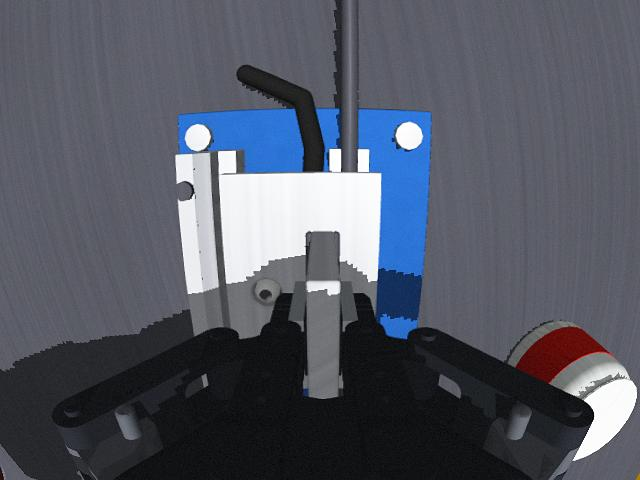

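```bash
sed -i 's/plate|=0;//; s/lm\[:120\]=0/lm[:152]=0/' flat.py; python3 flat.py
```

```text
{0: 3769, 1: 1300, 2: 79, 9: 62, 10: 138, 11: 161, 12: 205, 13: 347, 14: 1980, 15: 3645, 16: 1189, 17: 195, 18: 128, 19: 134, 20: 325, 21: 379, 22: 183, 23: 156, 24: 186, 25: 199, 26: 252, 27: 160, 31: 105, 32: 233, 33: 238, 34: 490, 35: 519, 36: 224, 37: 69, 41: 96, 42: 234, 43: 337, 44: 75, 48: 69, 49: 78, 50: 72, 51: 79, 52: 190, 53: 241}
plate [-0.0025 -0.0076  0.0434] 8830 0.0005924315090738159 base [0.0008 0.0005 0.0154] 12970 0.0006199787350033099
plate-top above base mm 28.024015482477633
ledge n 482 med z [0.55251258 0.23424706 0.03531181] plate above ledge 7.888503145566237 ledge above base 19.967465629685158
```

The plate is 28.0 mm above the base and 7.9 mm above the ledge, as expected for home. The fit does show an 8 mrad slope along the fence, so I'll check whether that's real by comparing with the bench-flat reference frame.

```bash
cat > slope.py <<'E'
from h import *
import pickle
def cloud(s,d):
    c=ctrl.get_calibration("wrist");T=np.array(c["T_tool_cam"]);R=np.array(s["orientation"])
    vv,uu=np.mgrid[0:480,0:640].astype(float)
    a=np.stack([uu-c["cx"],vv-c["cy"]],-1)/c["fx"];r=np.linalg.norm(a,axis=-1)+1e-12
    ray=np.stack([a[...,0]/r*np.tan(r),-a[...,1]/r*np.tan(r),-np.ones_like(r)],-1)*d[...,None]
    return (ray@T[:3,:3].T+T[:3,3])@R.T+s["position"]
def fit(q,yaw):
    X=np.array([np.cos(yaw),np.sin(yaw)]);Y=np.array([-X[1],X[0]]);o=q[:,:2].mean(0)
    for _ in range(4):
        A=np.c_[(q[:,:2]-o)@X,(q[:,:2]-o)@Y,np.ones(len(q))];k=np.linalg.lstsq(A,q[:,2],rcond=None)[0];e=q[:,2]-A@k;q=q[abs(e)<2.5*e.std()+1e-4]
    return k.round(5),len(q)
if __name__=="__main__":
    sb,ib,db=pickle.load(open("wb.pkl","rb"));P=cloud(sb,db);m=np.zeros(db.shape,bool);m[160:275,272:284]=1;m[160:275,338:350]=1;m[160:178,272:350]=1;m&=db>0
    print("bench bracket slope x,y",fit(P[m],np.deg2rad(74.3)))
    s=ctrl.sense();im,d=ctrl.read_camera("wrist");P=cloud(s,d)
    for nm,rs,cs in (("all L",(178,268),(230,298)),("far",(178,215),(230,370)),("R",(178,275),(345,376)),("near L",(225,275),(230,298))):
        m=np.zeros(d.shape,bool);m[rs[0]:rs[1],cs[0]:cs[1]]=1;m[225:,300:345]=0;m&=(d>0)&(P[...,2]>.03)&(P[...,2]<.055)
        print(nm,fit(P[m],np.deg2rad(80.26)))
    m=np.zeros(d.shape,bool);m[205:330,385:418]=1;m&=(d>0)&(abs(P[...,2]-.015)<.005);print("base R near",fit(P[m],np.deg2rad(80.26)))
    m=np.zeros(d.shape,bool);m[165:300,183:196]=1;m&=(d>0)&(abs(P[...,2]-.053)<.004);print("fence top",fit(P[m],np.deg2rad(80.26)))
E
python3 slope.py
```

```text
bench bracket slope x,y (array([-5.00e-05, -1.40e-03,  8.34e-03]), 3661)
all L (array([-0.00689, -0.0005 ,  0.04339]), 6020)
far (array([-0.00462,  0.00179,  0.04328]), 5094)
R (array([-0.00659,  0.00359,  0.04335]), 2963)
near L (array([-0.00508, -0.00053,  0.04349]), 3343)
base R near (array([0.00093, 0.00393, 0.01537]), 4062)
fence top (array([-0.00189, -0.02498,  0.0533 ]), 1471)
```

The tilt is real: the −x end is raised ~0.6 mm because the shoe pushes off-centre. I'll counter-rotate ~0.012 rad about the jaw axis while pressing, and ease the side load.

Request:
jog_arm:
  moves:
    - [[0, 0.002, 0.004], [0.15, -0.03, -0.08], 0]
    - [[0, 0.002, 0.008], [0.2, -0.03, -0.08], 0]
    - [[0, 0.002, 0.012], [0.2, -0.03, -0.08], 0]
    - [[0, 0.002, 0.012], [0.2, -0.03, -0.08], 0]

```text
clock: 18.52
position: [0.5831, 0.1689, 0.0571]
orientation: [[0.004, 0.169, 0.986], [0.013, 0.986, -0.169], [-1.0, 0.013, 0.001]]
force: [-6.2, -1.5, 19.0]
gripper_width: 0.11
```

```bash
python3 f.py; python3 slope.py; python3 flat.py|tail -2
```

```text
[0.5831 0.1689 0.0571] tool F [-19.06  -2.3   -5.87] M [-0.12  1.36  0.06] 18.525 [-0.9999  0.0132  0.0014]
bench bracket slope x,y (array([-5.00e-05, -1.41e-03,  8.32e-03]), 3661)
all L (array([0.00067, 0.00074, 0.04332]), 6031)
far (array([0.00137, 0.00069, 0.04332]), 5100)
R (array([ 0.0009 , -0.00048,  0.0433 ]), 2975)
near L (array([0.0024 , 0.0008 , 0.04331]), 3343)
base R near (array([4.000e-05, 2.950e-03, 1.538e-02]), 4069)
fence top (array([-0.00289, -0.04427,  0.05332]), 1465)
plate-top above base mm 27.975318599807412
ledge n 499 med z [0.55239929 0.23448146 0.03528036] plate above ledge 8.009500935394245 ledge above base 19.94895773894971
```

The plate is now flat (slope ≤ 1 mrad), 28.0 mm above the base and 8.0 mm above the ledge. The remaining 6 N side load looks like arm flex from pressing, so I'll relieve it.

Request:
jog_arm:
  moves:
    - [[0, 0.002, 0.002], [0.17, -0.05, -0.1], 0]
    - [[0, 0.002, 0.002], [0.17, -0.05, -0.15], 0]
    - [[0, 0.002, 0.002], [0.17, -0.05, -0.2], 0]
    - [[0, 0.002, 0.002], [0.17, -0.05, -0.2], 0]

```text
clock: 19.12
position: [0.5831, 0.1689, 0.0572]
orientation: [[0.006, 0.169, 0.986], [0.015, 0.985, -0.169], [-1.0, 0.016, 0.004]]
force: [-1.4, 0.3, 15.1]
gripper_width: 0.111
```

```bash
python3 f.py; python3 slope.py|sed -n 2,5p; python3 flat.py|tail -2; python3 ov.py pics/ov8.png
```

```text
[0.5831 0.1689 0.0572] tool F [-15.09   0.33  -1.43] M [-0.17  0.45  0.07] 19.125 [-0.9999  0.0161  0.0037]
all L (array([ 0.00126, -0.00256,  0.04336]), 6023)
far (array([ 0.00406, -0.00191,  0.0434 ]), 5102)
R (array([ 0.00162, -0.00075,  0.04345]), 2972)
near L (array([-0.00015, -0.00238,  0.04334]), 3342)
plate-top above base mm 28.042990811548044
ledge n 496 med z [0.5523702  0.23459293 0.03527559] plate above ledge 8.024042543380169 ledge above base 19.95320244121389
pos [0.5831 0.1689 0.0572] F [-0.07  0.59 15.94] M [-0.19  0.47  0.04] w 0.108 19.225
```

View pics/ov8.png

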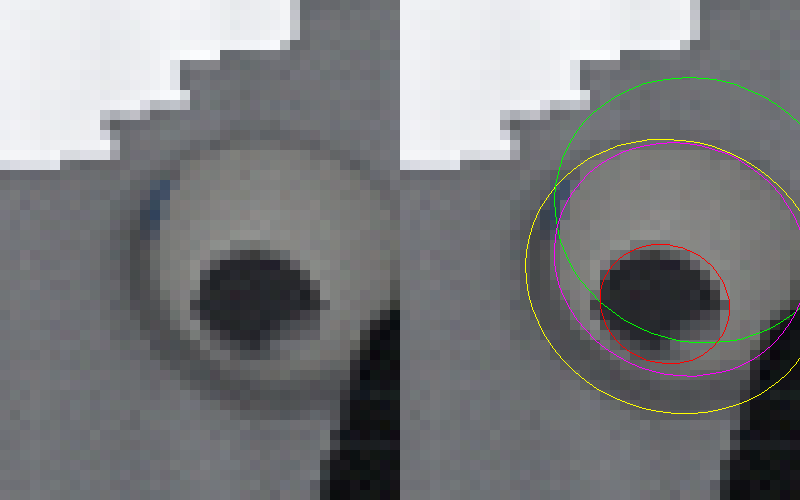

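Request:
jog_arm:
  moves:
    - [[0, 0.005, 0], [0.2, -0.04, -0.2], 0]
    - [[0, 0.005, 0], [0.23, -0.04, -0.22], 0]
    - [[0, 0.005, 0], [0.23, -0.04, -0.22], 0]
    - [[0, 0.005, 0], [0.23, -0.04, -0.22], 0]

```text
clock: 19.77
position: [0.5832, 0.169, 0.0571]
orientation: [[0.006, 0.169, 0.986], [0.016, 0.985, -0.169], [-1.0, 0.017, 0.003]]
force: [-0.7, -0.9, 19.6]
gripper_width: 0.11
```

```bash
python3 f.py; python3 slope.py|sed -n 2,5p; python3 flat.py|tail -2; python3 f.py
```

```text
[0.5832 0.169  0.0571] tool F [-19.58  -0.69  -0.5 ] M [-0.45  0.65  0.06] 19.775 [-0.9999  0.0169  0.0035]
all L (array([ 0.0012 , -0.00183,  0.04337]), 6039)
far (array([ 0.00474, -0.00127,  0.04338]), 5106)
R (array([ 0.00106, -0.00407,  0.04342]), 2970)
near L (array([ 0.0068 , -0.00185,  0.04336]), 3358)
plate-top above base mm 27.99458431491149
ledge n 498 med z [0.55245384 0.2346434  0.03528051] plate above ledge 8.040678292632684 ledge above base 19.940058176941992
[0.5831 0.1689 0.0571] tool F [-19.48   0.33  -1.56] M [-0.48  0.76 -0.  ] 19.875 [-0.9999  0.0168  0.0034]
```

```bash
for i in 1 2 3; do python3 flat.py|sed -n 2,3p; done; python3 f.py
python3 - <<'E'
from h import *
im,_=ctrl.read_camera("scene");cv2.imwrite("pics/send.png",cv2.resize(im[160:280,360:520,::-1],None,fx=5,fy=5,interpolation=cv2.INTER_CUBIC))
E
```

```text
plate [0.0004 0.0002 0.0433] 8800 0.0005939865188875071 base [0.0008 0.0002 0.0154] 12992 0.0006215821246006173
plate-top above base mm 27.988584638208952
plate [0.0008 0.0008 0.0433] 8811 0.0005989294544638781 base [ 0.0006 -0.0001  0.0154] 12965 0.0006236398437328721
plate-top above base mm 27.99043603321826
plate [0.0009 0.0019 0.0433] 8829 0.0006012692572618989 base [0.0008 0.0002 0.0154] 12574 0.0006187029899466161
plate-top above base mm 27.99709267858337
[0.5831 0.1689 0.0571] tool F [-19.74  -0.6   -0.04] M [-0.46  0.75 -0.01] 20.025 [-0.9999  0.0168  0.0035]
```

View pics/send.png

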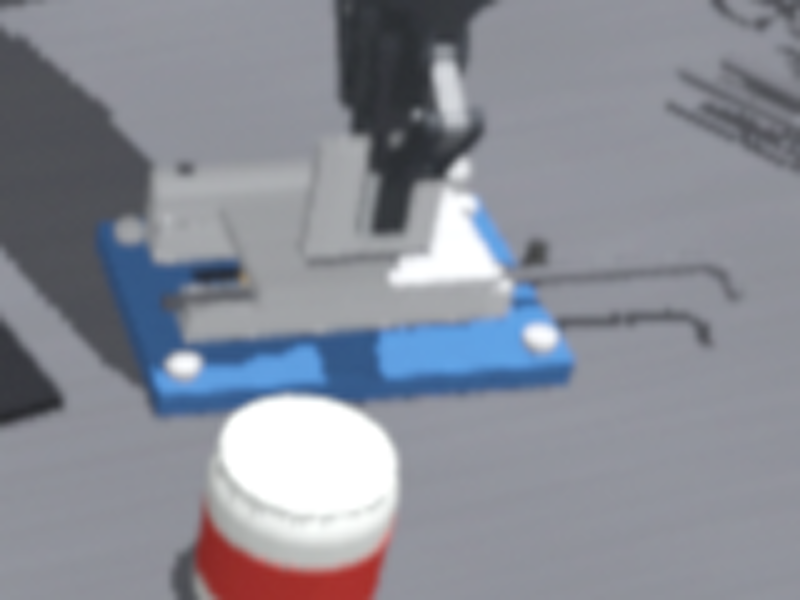

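The scene view shows the plate lying flat on the rod and ledge, with the lug gripped. Plate slope is ≤ 1–2 mrad, its top is 27.99 mm above the base, the push is ~19.7 N net and steady, and side force is <1 N. I'll hand in now.

```bash
python3 -c "
from station import ctrl
print(ctrl.finish_job())"
```

```text
the job is handed in; nothing more can be done
None
```

The bracket is on the jig with its hole over the ceramic pin and its plate flat on the rests. The arm is still gripping the lug and pressing down. I handed the job in at about 20 s of the 58 s allowed; no verdict is reported.

**What I did:** I gripped the white bracket by its lug and set it low beside the fence. I slid it about 13.5 mm along at about 2 mm above the pin tip, then checked through the hole that the pin was lined up. I lowered it in small steps, easing off side forces on the way, and pressed it against the earth shoe.

**Last checks:**
- **Height:** the plate top measured 28.0 mm above the base and about 8.0 mm above the ledge, which is what fully home should give.
- **Flatness:** the slope is within about 1–2 mrad.
- **Push:** a steady 19.7 N net (about 11 N is needed), with the lug still gripped and about 1.5 N or less of side force.

**What disagreed or went less than perfectly:**
- The wrist camera's calibration was about 2 mm off sideways. I corrected for it using the view of the gripped lug.
- The plate first sat about 7 mrad tilted along the fence, so I turned the tool about 16 mrad in all to level it.
- While pressing, the side force briefly reached about 6–7 N before I relieved it. I took that to be the arm flexing, but part of it may have reached the pin.

I did not deliberately touch the hammer, the tin, the square or the look-alikes. I made no final check on them, except that the tin looked unmoved in the last pictures.

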